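# Hang the washed cups on the draining pegs

### The job

Hang the two washed cups that lie on the table mouth-down on the two free pegs of the drip rack: the tall cup on the long peg and the short cup on the short peg, each pushed fully home so that its rim rests on the seat at the root of the peg. Leave the cup that is already draining on the middle peg where it hangs, and do not knock over or shift the other things on the table.

Things in the scene. Friction and masses are not known exactly. Their poses are not given: they have to be found in the camera images.
- tall_cup: Plain white twelve-sided straight ceramic cup, no handle, 130 mm long and 58 mm across opposite flats, wall 3.5 mm, floor 6 mm thick. Origin: on the axis, half way along. +x of the body points along the axis out of the open mouth; at the start it lies on one of its flats on the table, so x is level and z points up. Its closed end is the -x end. About 160 g (varies).
- tall_cup_mouth (a point): Centre of the tall cup's open mouth, in the plane of its rim, 65 mm along +x from the cup's origin.
- short_cup: Plain white twelve-sided straight ceramic cup, no handle, 85 mm long and 65 mm across opposite flats, wall 3.5 mm, floor 6 mm thick. Origin: on the axis, half way along. +x of the body points along the axis out of the open mouth; at the start it lies on one of its flats on the table, so x is level and z points up. Its closed end is the -x end. About 140 g (varies).
- short_cup_mouth (a point): Centre of the short cup's open mouth, in the plane of its rim, 42.5 mm along +x from the cup's origin.
- peg_long: Long free peg at one end of the row (either end): wood, 32 mm diameter, 40 degrees above level; seat disc 68 mm across. Origin: seat centre, where a seated rim lies, 85 mm above the table. +x: along the peg INTO the seat (free tip at x = -100 mm, higher); z: square to the peg, upward; y: level. A hung cup's +x runs along the peg's +x; released, its axis settles 9.5 mm below the peg's (to -z).
- peg_short: Short free peg at one end of the row (either end): wood, 38 mm diameter, 40 degrees above level; seat disc 74 mm across. Origin: seat centre, where a seated rim lies, 85 mm above the table. +x: along the peg INTO the seat (free tip at x = -62 mm, higher); z: square to the peg, upward; y: level. A hung cup's +x runs along the peg's +x; released, its axis settles 10 mm below the peg's (to -z).
- rack: Fixed drip rack: white tray 190 x 320 mm, rim 16 mm high, with a row of three raked wooden pegs 115 mm apart, all leaning the same way. Origin: on the table under the middle peg's seat; pegs point to its -x, the row runs along its y, the tray reaches 115 mm to -x and 75 mm to +x. The middle peg carries a cup. Peg tips are at most 163 mm above the table.
- draining_cup: Plain white twelve-sided straight ceramic cup, no handle, 85 mm long and 65 mm across opposite flats, wall 3.5 mm, floor 6 mm thick. Origin: on the axis, half way along. +x of the body points along the axis out of the open mouth; it already hangs on the middle peg of the rack, mouth down, and is to stay there; its highest point is about 157 mm above the table.
- milk_pack: Bystander, loose: milk carton, 68x100x182 mm, upright; origin at the centre of its underside.
- salt_shaker: Bystander, loose: glass salt shaker, 44 mm diameter, 90 mm high; origin at the centre of its underside.
- lemon: Bystander, loose: lemon, 71x53x51 mm; origin at the centre of its underside.
- spice_a: Bystander, loose: spice jar with red cap, 45 mm diameter, 106 mm high; origin at the centre of its underside.
- spice_c: Bystander, loose: spice jar with mustard-coloured cap, 42 mm diameter, 96 mm high; origin at the centre of its underside.
- teaspoon: Bystander, loose: teaspoon 130 mm long lying flat; origin at its middle on the table.

How it is judged:
By the outcome, as a careful person would: the job done as asked, in the order asked, and still so for the second after the job is handed in, with the robot touching nothing.
It also fails if it takes over 64 s, if anything falls off the work surface, if the arm or the gripper's body presses on something with over 40 N, if the wrist force passes 120 N, or if a joint passes its speed limit or range.

### The arm

A 6-joint arm with a two-finger parallel gripper is mounted at the origin on a cart in front of the work surface, level with it; the furniture and walls round the work are solid. World frame = base frame: x ahead of the robot, y to its left, z up, the work surface at z = 0. Lengths are in mm, angles in rad, forces in N, time in s.
With the tool pointing down it reaches from about 350 to 875 mm from the base axis. Payload 4.2 kg.
Tool frame: the origin (TCP) lies between the finger pads; the fingertips stand 19 mm ahead of it and the grasp point (between the pads) is the TCP; y points along the fingers, z is the direction in which the jaws open and shut, and the axes are right-handed (so a half turn about y gives the same grasp; the last joint's range is limited). The gripper opens to 85 mm and grips with 20 to 120 N. Pads are 22 mm wide; open, the fingers measure 114 mm over their backs; the gripper's body (76 mm by 85 mm) begins 54 mm behind the grasp point. The pads swing forward as they close: fully open they stand 13 mm farther back than shut.
Start: joints at [-0.943, 0.385, 0.008, 0, -1.194, -0.259], TCP at [225.324, -582.948, 250.312] pointing down, gripper open.
Joint ranges: [-3.14, 3.14], [-1.21, 2.06], [-1.07, 1.41], [-3.16, 2.05], [-2.99, -0.16], [-3.1, 3.1]. Speed limits (rad/s): [2.79, 2.79, 3.14, 3.14, 3.14, 3.14].

### API

Orientations are given as a unit quaternion [x, y, z, w].
In Python, from bench import arm gives the robot as it stands.
- The arm moves only by the shell command python3 -m inch 'ROWS'. ROWS is JSON, a list of rows, each a list of 7 numbers: the opening, from 0 (shut) to 1 (fully open), then the shift along the tool's x, y, z in cm, then the turn, a rotation vector about the tool's x, y, z in degrees. A call has 1 to 20 rows; each row is the pose to reach, as a shift and turn from the pose commanded when the call began, along the tool's axes at that moment; what a row does not reach only later rows make up. A row lasts 1/12 s, in which the tool goes at most 41.7 mm and 7.16 degrees, less where a joint would pass 70% of its speed; a pose out of reach is approached as far as the arm can. A call with a gripper value outside its range is refused whole. The fingers move at their own pace and stop on an object; the grip force is fixed at half the most. Time passes only in rows, so rows that repeat a pose let the fingers close. It gives the time, the measured TCP pose, the force and the opening at its end, in the units of the state.
- arm.read_state(): the state, without advancing time (a new reading comes with each control period).
- arm.get_image(name): name is "side" or "top"; returns the picture (400x640x3 uint8, red, green, blue); there is no depth.
- arm.camera_params(name): a dict with "fx", "fy", "cx", "cy" (pixels), "D" ([k1, k2, p1, p2, k3] as OpenCV has them; the pictures are not rectified), "rvec" (rotation vector, rad) and "tvec" (3), from world to camera coordinates, as OpenCV has them. Camera axes: x right, y down, z forward; pixel columns grow to the right and rows downward; lengths in mm; the calibration is good to about 2 mm. A picture is of the moment at which its call begins. camera_params takes no time and is no camera call.
- arm.job_done(): hands the job in, once; it reports no verdict.
Trained networks look in the newest picture that a camera, given by its name, has taken for a name from the list of things; names that differ only in an ending like _2 or _b are one class to them, and where a whole thing is asked for, a point or a joint stands for the part that bears it (a point fixed in the world has none). Each returns a list of dicts, best first, with "conf" (0 to 1); they miss things now and then, are a little off and sometimes report something else, mostly with a low value. They report only what shows in the picture. A call takes as long as a camera call.
- arm.masks_of(label, camera): "mask" (400x640 bool, what is visible of it) and "extent" ([left, top, width, height] in pixels, round what is visible of it).
The state is a dict: "clock": time; "joints": joint angles; "joint_vel": joint speeds; "joint_efforts": joint torques, N m; "position": TCP position; "ee_rot": TCP orientation; "contact_force": force on the tool from outside, world axes, zero at the start; "wrist_torque": the same for the moment, N m; "gripper_width": finger opening in mm.
Only numpy, scipy, OpenCV 4.12 (cv2) and the standard library are available. Lean on these libraries where they do the work, as an engineer would, in place of code of your own. Each camera call takes 0.05 s, during which the arm holds its last target.

## Working session

There is one attempt and no reset: what is moved stays moved. The work goes in short steps, Python scripts to look and compute and a shell command to move; the robot and the scene stay as the last step left them, time stands still between calls to the robot, and variables do not carry over. Pictures are saved under pics/ and viewed, and the job is handed in when it is done.

```bash
ls; mkdir -p pics; python3 - <<'E'
from bench import arm
import cv2
for n in ("top","side"):
    im=arm.get_image(n); cv2.imwrite(f"pics/{n}0.png",im[:,:,::-1])
    print(n,arm.camera_params(n))
print(arm.read_state())
E
```

```text
pics
top {'fx': 387.46253019032747, 'fy': 387.46253019032747, 'cx': 320.9245905082074, 'cy': 202.06633398595883, 'D': array([-0.00662442,  0.        ,  0.        ,  0.        ,  0.        ]), 'rvec': array([ 2.20191118, -2.15636079,  0.09792892]), 'tvec': array([ -39.67992321,  550.23427858, 1175.64925216])}
side {'fx': 364.9895704622763, 'fy': 364.9895704622763, 'cx': 319.82365281207524, 'cy': 199.41344387531757, 'D': array([-0.01358024,  0.        ,  0.        ,  0.        ,  0.        ]), 'rvec': array([ 0.59669144, -2.55573218,  1.32158597]), 'tvec': array([466.01009163, 232.30886024, 814.16698476])}
{'clock': 0.1, 'joints': array([-9.43399403e-01,  3.85485277e-01,  6.76452064e-03, -4.35446393e-04,
       -1.19401910e+00, -2.58597346e-01]), 'joint_vel': array([ 0.00050252, -0.00057985,  0.00221396,  0.00140979,  0.00142054,
        0.0020896 ]), 'joint_efforts': array([-2.19789981e-03, -3.93316698e+01,  1.88928330e+01,  4.19796333e+00,
       -2.56633379e-03,  2.52903298e-06]), 'position': array([ 225.14932757, -582.51397499,  249.32828312]), 'ee_rot': array([-0.69444675, -0.12943151,  0.12976202,  0.69581105]), 'contact_force': array([ 0.3784957 , -0.93441453, -0.08300811]), 'wrist_torque': array([-0.00278079,  0.02688588,  0.02519261]), 'gripper_width': 85.39938080451658}
```

View pics/top0.png

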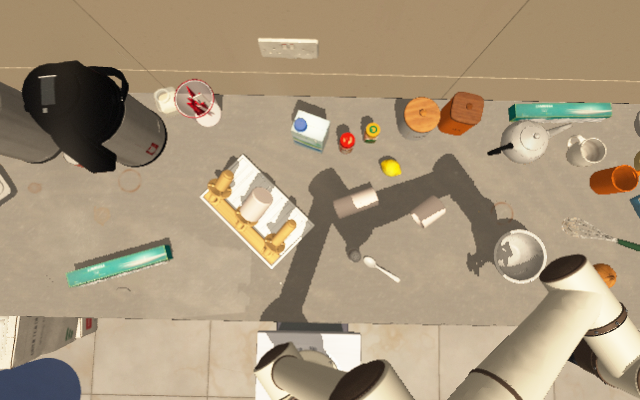

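View pics/side0.png

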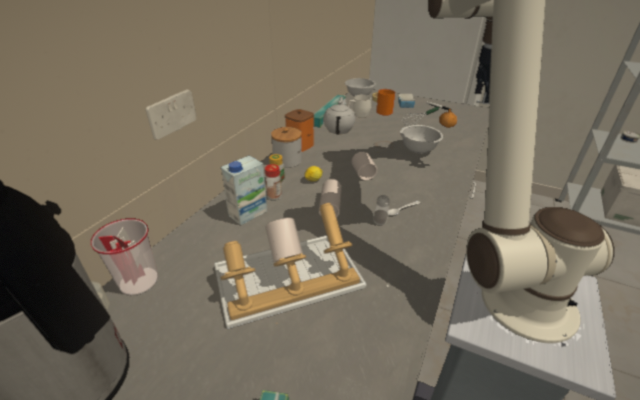

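The top view shows the tall cup at about (355,202), the short cup at (430,211), the rack at about (257,210) with the long peg at (285,235) and the short peg at (222,182). Now masks and zoomed crops.

```bash
python3 - <<'E'
from bench import arm
import cv2,numpy as np,pickle
R={}
for n in ("top","side"):
    im=arm.get_image(n)
    for l in ["tall_cup","short_cup","rack","peg_long","peg_short","draining_cup","milk_pack","salt_shaker","lemon","spice_a","spice_c","teaspoon"]:
        r=arm.masks_of(l,n); R[n,l]=r
        print(n,l,[(round(d['conf'],2),[int(v) for v in d['extent']],int(d['mask'].sum())) for d in r[:3]])
    R[n,'im']=im
pickle.dump(R,open('m0.pkl','wb'))
t=R['top','im'][130:290,190:460,::-1]
cv2.imwrite('pics/top0z.png',cv2.resize(t,None,fx=2.95,fy=2.95,interpolation=cv2.INTER_CUBIC))
t=R['side','im'][140:330,200:430,::-1]
cv2.imwrite('pics/side0z.png',cv2.resize(t,None,fx=3,fy=3,interpolation=cv2.INTER_CUBIC))
E
```

```text
top tall_cup [(0.59, [332, 190, 43, 28], 842), (0.15, [204, 169, 28, 37], 598)]
top short_cup [(0.85, [412, 198, 33, 28], 660), (0.31, [288, 111, 40, 40], 1160)]
top rack [(0.91, [198, 155, 115, 111], 4068), (0.25, [205, 168, 28, 38], 628)]
top peg_long [(0.78, [263, 217, 31, 41], 668)]
top peg_short [(0.86, [203, 169, 32, 38], 615)]
top draining_cup [(0.56, [236, 184, 37, 35], 777)]
top milk_pack [(0.87, [289, 111, 41, 40], 1261)]
top salt_shaker [(0.51, [345, 247, 18, 15], 158)]
top lemon [(0.72, [379, 157, 16, 18], 252)]
top spice_a [(0.64, [366, 123, 12, 21], 261), (0.51, [337, 130, 18, 25], 273)]
top spice_c [(0.64, [366, 123, 12, 21], 261), (0.51, [337, 130, 18, 25], 273)]
top teaspoon [(0.61, [364, 258, 34, 20], 185)]
side tall_cup []
side short_cup [(0.75, [352, 152, 25, 26], 520)]
side rack [(0.83, [213, 236, 151, 91], 6246)]
side peg_long []
side peg_short [(0.73, [218, 240, 36, 71], 1110), (0.5, [304, 165, 15, 16], 224)]
side draining_cup [(0.59, [267, 217, 34, 41], 1133)]
side milk_pack [(0.19, [306, 166, 11, 16], 215)]
side salt_shaker [(0.93, [376, 197, 12, 28], 377)]
side lemon [(0.52, [305, 167, 13, 14], 203)]
side spice_a [(0.89, [261, 165, 19, 36], 466)]
side spice_c [(0.89, [261, 165, 19, 36], 466)]
side teaspoon []
```

View pics/top0z.png

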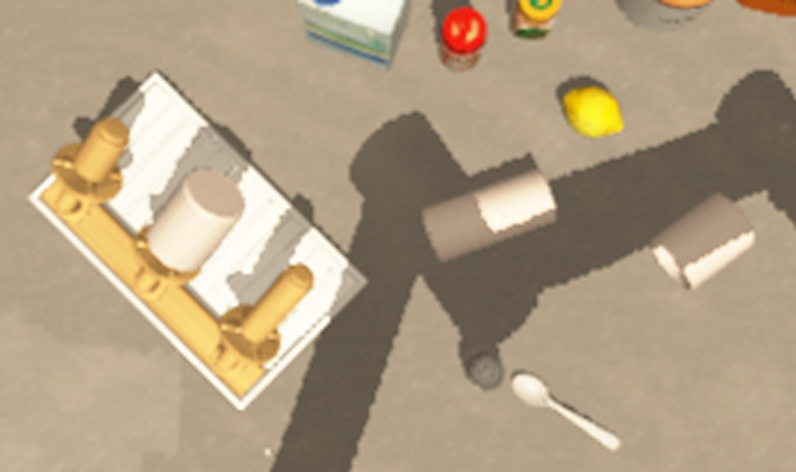

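View pics/side0z.png

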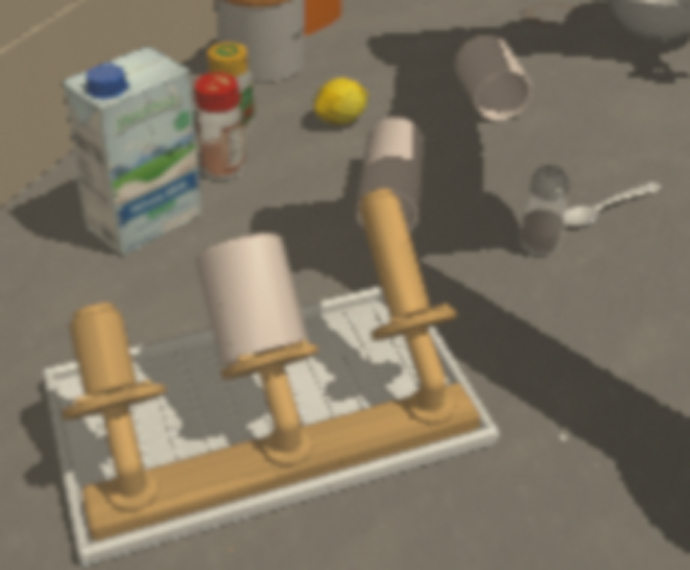

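```bash
cat > h.py <<'E'
import numpy as np,cv2,pickle
from scipy.optimize import least_squares,minimize
from scipy.spatial.transform import Rotation as Ro
from bench import arm
P={n:arm.camera_params(n) for n in("top","side")}
def proj(n,X):
    p=P[n];K=np.array([[p['fx'],0,p['cx']],[0,p['fy'],p['cy']],[0,0,1]])
    return cv2.projectPoints(np.asarray(X,float).reshape(-1,1,3),p['rvec'],p['tvec'],K,p['D'])[0].reshape(-1,2)
def campos(n):
    R=cv2.Rodrigues(p['rvec'])[0] if 0 else cv2.Rodrigues(P[n]['rvec'])[0]
    return -R.T@P[n]['tvec']
def zr(a): return Ro.from_euler('z',a).as_matrix()
C,S=np.cos(np.radians(40)),np.sin(np.radians(40))
pegx=np.array([C,0,-S]); pegz=np.array([S,0,C])
# rack params: x,y,yaw ; slong=+1/-1 long peg at rack y=+-115
def rackpts(q,slong,loc):
    return (zr(q[2])@np.asarray(loc,float).T).T+[q[0],q[1],0]
def prism(L,F,n=12):
    r=F/2/np.cos(np.pi/n); a=(np.arange(n)+.5)*2*np.pi/n
    return np.array([[s*L/2,r*np.sin(t),r*np.cos(t)] for s in(-1,1) for t in a])
def cupverts(q,L,F):
    return (zr(q[2])@prism(L,F).T).T+[q[0],q[1],F/2]
E
cat > fit1.py <<'E'
from h import *
print('cams',campos('top'),campos('side'))
def tz(u,v): return np.array([(u+.5)/2.95-.5+190,(v+.5)/2.95-.5+130])
def sz(u,v): return np.array([(u+.5)/3-.5+200,(v+.5)/3-.5+140])
# order: rack frame. side view: near edge is +x (bar behind), pegs to -x
# facing -x, +y... decide sign via test
best=None
for s in(1,-1):
    T=[]
    def L(x,y,z): return [x,y*s,z]   # y>0 = long peg side
    corners=[L(-115,160,16),L(75,160,16),L(75,-160,16),L(-115,-160,16)]
    tipL=np.array(L(0,115,85))-100*pegx; tipS=np.array(L(0,-115,85))-62*pegx
    seatL,seatS=L(0,115,85),L(0,-115,85)
    tops=[(corners[0],tz(367,282)),(corners[1],tz(240,408)),(corners[2],tz(30,198)),(corners[3],tz(155,70)),(tipL,tz(299,275)),(tipS,tz(112,131)),(seatL,tz(250,332)),(seatS,tz(88,172))]
    sides=[(corners[0],sz(380,290)),(corners[1],sz(497,432)),(corners[2],sz(83,553)),(corners[3],sz(45,372)),(tipL,sz(382,200)),(tipS,sz(95,316)),(seatL,sz(415,320)),(seatS,sz(113,400))]
    def res(q):
        a=proj('top',rackpts(q,s,[t[0] for t in tops]))-[t[1] for t in tops]
        b=proj('side',rackpts(q,s,[t[0] for t in sides]))-[t[1] for t in sides]
        return np.r_[a.ravel(),b.ravel()]
    for y0 in np.arange(0,6.3,.8):
        r=least_squares(res,[600,200,y0],x_scale=[100,100,1],loss='soft_l1')
        if best is None or r.cost<best[0]: best=(r.cost,s,r.x,res(r.x))
print(best[0],best[1],best[2],np.degrees(best[2][2])); print(best[3].reshape(-1,2).round(1).tolist())
E
python3 fit1.py
```

```text
cams [ 447.87657921  -24.67711135 1218.72106395] [188.46309752 681.94423454 658.35735962]
21.873163110572612 1 [503.1702634 187.1981178   2.3889854] 136.87878063794588
[[-0.1, 0.4], [-0.4, 2.1], [-1.9, 0.7], [-0.9, 1.1], [0.9, 0.1], [0.3, 0.1], [0.5, 0.4], [0.1, -0.3], [8.7, -2.9], [1.6, 0.5], [-1.1, 2.2], [-0.9, -0.3], [-1.7, -1.6], [-0.5, -1.7], [-0.9, -0.6], [-0.1, -1.5]]
```

```bash
cat > fit2.py <<'E'
from h import *
R=pickle.load(open('m0.pkl','rb'))
def sil(n,V):
    m=np.zeros((1600,2560),np.uint8)  # 4x supersample
    pts=(proj(n,V)+.5)*4
    cv2.fillConvexPoly(m,cv2.convexHull(pts.astype(np.float32)).astype(np.int32),1)
    return cv2.resize(m.astype(np.float32),(640,400),interpolation=cv2.INTER_AREA)
def fit(lab,L,F,q0,views):
    ms={n:R[n,lab][0]['mask'].astype(np.float32) for n in views}
    def c(q): return sum(np.abs(sil(n,cupverts(q,L,F))-m).sum()/m.sum() for n,m in ms.items())
    best=min((minimize(c,[q0[0],q0[1],a],method='Nelder-Mead',options=dict(initial_simplex=[[q0[0],q0[1],a],[q0[0]+15,q0[1],a],[q0[0],q0[1]+15,a],[q0[0],q0[1],a+.3]])) for a in np.arange(0,3.1,.5)),key=lambda r:r.fun)
    return best
def guess(lab,z):
    m=R['top',lab][0]['mask'];v,u=np.nonzero(m);t=np.array([u.mean(),v.mean()])
    r=least_squares(lambda p:(proj('top',[[p[0],p[1],z]])[0]-t),[500,0]);return r.x
for lab,L,F,views in(('tall_cup',130,58,['top']),('short_cup',85,65,['top']),('short_cup',85,65,['top','side'])):
    g=guess(lab,F/2);b=fit(lab,L,F,g,views);print(lab,views,g,b.x,np.degrees(b.x[2]),b.fun)
for lab,z in(('milk_pack',91),('salt_shaker',45),('lemon',25),('spice_a',50),('teaspoon',0)): print(lab,guess(lab,z))
E
python3 fit2.py
python3 - <<'E'
import pickle,cv2
R=pickle.load(open('m0.pkl','rb'))
a=cv2.resize(R['side','im'][140:225,300:400,::-1],None,fx=7,fy=7,interpolation=cv2.INTER_CUBIC)
b=cv2.resize(R['top','im'][180:235,320:455,::-1],None,fx=5.8,fy=5.8,interpolation=cv2.INTER_CUBIC)
f=lambda x:cv2.convertScaleAbs(x,alpha=1.5)
cv2.imwrite('pics/sz1.png',f(a));cv2.imwrite('pics/tz1.png',f(b))
E
```

```text
tall_cup ['top'] [ 551.0281242  -132.50547618] [ 550.68751551 -132.34244886    1.92381598] 110.22653599796814 0.052108075469732285
short_cup ['top'] [ 526.27469136 -356.79495468] [ 526.10455279 -355.02253819    2.25791847] 129.3691988082178 0.07007575780153275
short_cup ['top', 'side'] [ 526.27469136 -356.79495468] [ 527.45132814 -354.95552253    2.24069527] 128.38238203681635 0.1556854546070099
milk_pack [753.86794102   9.15990051]
salt_shaker [ 389.6103278  -127.50257645]
lemon [ 662.77142654 -241.91686651]
spice_a [ 762.82111344 -175.53155206]
teaspoon [ 352.09028311 -208.82690618]
```

View pics/sz1.png

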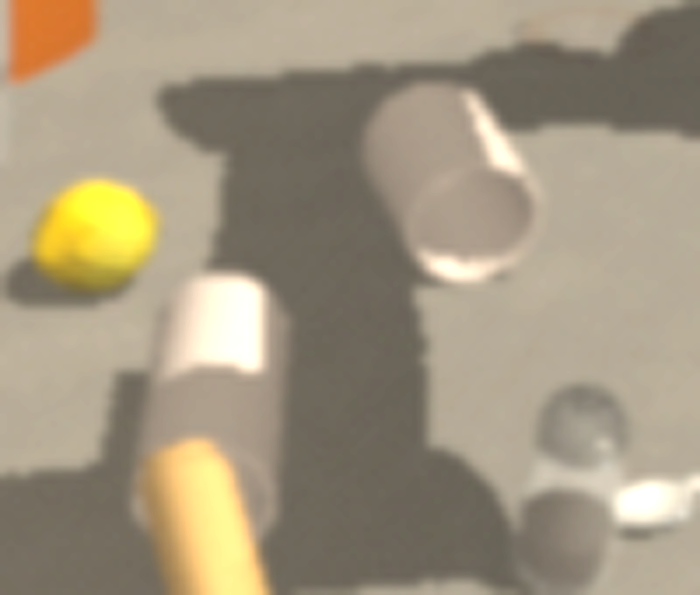

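View pics/tz1.png

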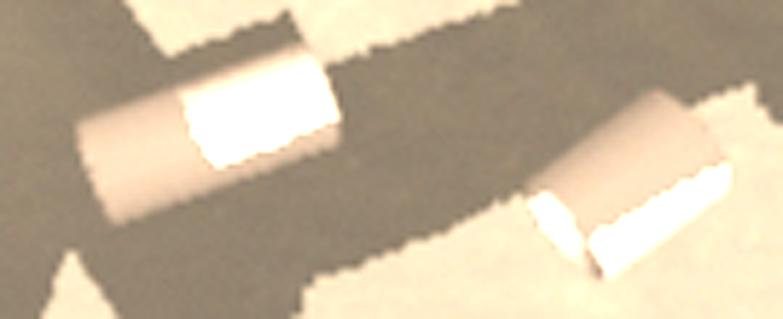

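```bash
python3 - <<'E'
import pickle,cv2
R=pickle.load(open('m0.pkl','rb'))
a=cv2.resize(R['side','im'][195:222,315:345,::-1],None,fx=20,fy=20,interpolation=cv2.INTER_CUBIC)
cv2.imwrite('pics/sz2.png',cv2.convertScaleAbs(a,alpha=3,beta=-200))
E
```

```text
(no output)
```

View pics/sz2.png

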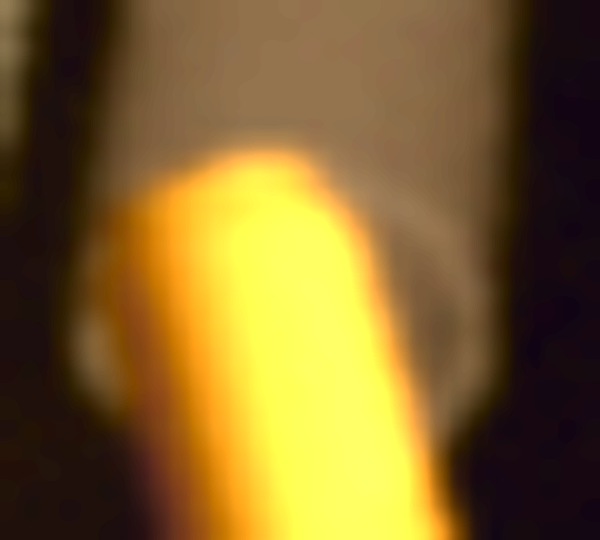

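```bash
cat >> h.py <<'E'
def mat(x,y,z=None):
    x=np.array(x,float);y=np.array(y,float);return np.c_[x,y,np.cross(x,y)]
def state():
    s=arm.read_state();return s
def row(p,R,note=''):
    """row from current measured pose (commanded ~ measured) to p,R"""
    s=state();R0=Ro.from_quat(s['ee_rot']).as_matrix()
    d=R0.T@(np.asarray(p)-s['position'])/10;rv=np.degrees(Ro.from_matrix(R0.T@R).as_rotvec())
    print(note,d.round(2).tolist(),rv.round(2).tolist())
def axv(a): return np.array([np.cos(a),np.sin(a),0])
RACK=np.array([503.2,187.2,np.radians(136.9)])
TALL=np.array([550.7,-132.3,np.radians(110.2)]);SHORT=np.array([527.0,-355,np.radians(128.8)])
Rr=zr(RACK[2]); PX=Rr@pegx;PZ=Rr@pegz;RY=Rr[:,1]
SEATL=np.r_[RACK[:2],85]+115*RY;SEATS=np.r_[RACK[:2],85]-115*RY
E
python3 - <<'E'
from h import *
s=state();R0=Ro.from_quat(s['ee_rot']).as_matrix();print(R0.round(3))
for f in(1,-1):
    for nm,c,F in(('tall',TALL,58),('short',SHORT,65)):
        R=mat(f*axv(c[2]),[0,0,-1]);row([c[0],c[1],F/2+120],R,f'{nm} {f}')
    R=mat(f*PX,-PZ);print('hang rel to tool0 rotvec',np.degrees(Ro.from_matrix(R0.T@R).as_rotvec()))
print(SEATL,SEATS,PX,PZ)
E
```

```text
[[ 0.933 -0.    -0.361]
 [ 0.361 -0.     0.933]
 [-0.    -1.    -0.   ]]
tall 1 [46.6, 10.13, 30.3] [0.0, -89.07, -0.0]
short 1 [36.36, 9.78, 10.39] [-0.0, -107.67, -0.0]
hang rel to tool0 rotvec [ -40.14719292 -110.3027638    25.19867106]
tall -1 [46.6, 10.13, 30.3] [0.0, 90.93, 0.0]
short -1 [36.36, 9.78, 10.39] [0.0, 72.33, -0.0]
hang rel to tool0 rotvec [-22.37967818  61.49058053 -35.65589848]
[424.62351603 103.23133819  85.        ] [581.77648397 271.16866181  85.        ] [-0.55933675  0.52341808 -0.64278761] [-0.46933926  0.43919992  0.76604444]
```

```bash
python3 -m inch '[[1,46.6,5,30.3,0,-89,0],[1,46.6,5,30.3,0,-89,0],[1,46.6,5,30.3,0,-89,0],[1,46.6,5,30.3,0,-89,0],[1,46.6,5,30.3,0,-89,0],[1,46.6,5,30.3,0,-89,0],[1,46.6,5,30.3,0,-89,0],[1,46.6,5,30.3,0,-89,0],[1,46.6,5,30.3,0,-89,0],[1,46.6,5,30.3,0,-89,0],[1,46.6,5,30.3,0,-89,0],[1,46.6,5,30.3,0,-89,0],[1,46.6,5,30.3,0,-89,0],[1,46.6,5,30.3,0,-89,0],[1,46.6,5,30.3,0,-89,0],[1,46.6,5,30.3,0,-89,0]]'
python3 - <<'E'
from h import *
s=state();print(s['clock'],s['joints'].round(3),s['position'].round(1),s['contact_force'].round(1))
row([TALL[0],TALL[1],29],mat(axv(TALL[2]),[0,0,-1]),'down')
cv2.imwrite('pics/t1.png',arm.get_image('top')[120:300,220:460,::-1].repeat(3,0).repeat(3,1))
E
```

```text
clock: 2.73
position: [550.9, -131.6, 200.0]
ee_rot: [-0.404, -0.58, 0.58, 0.405]
contact_force: [-0.4, -0.5, -0.5]
gripper_width: 85.6
2.7333 [ 0.051  0.328 -0.212  0.    -1.032  0.301] [ 550.9 -131.6  200. ] [-0.4 -0.5 -0.5]
down [-0.06, 17.1, 0.03] [-0.05, 0.0, 0.02]
```

View pics/t1.png

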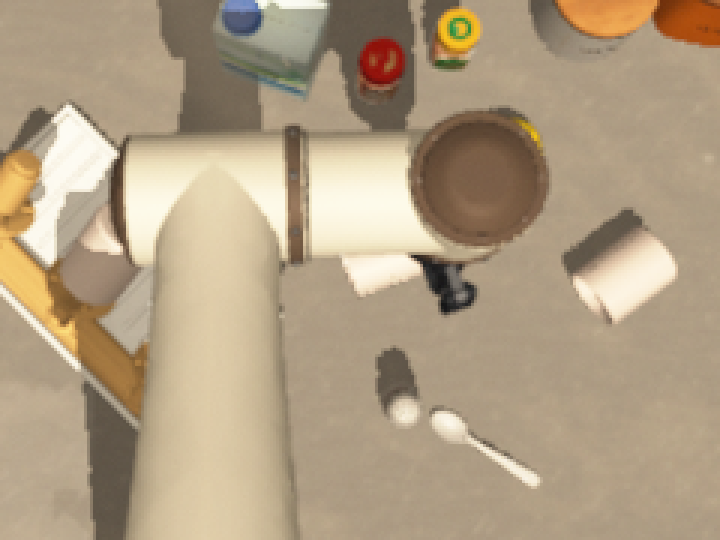

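```bash
python3 - <<'E'
from h import *
cv2.imwrite('pics/s1.png',arm.get_image('side')[:,:,::-1])
E
```

```text
(no output)
```

View pics/s1.png

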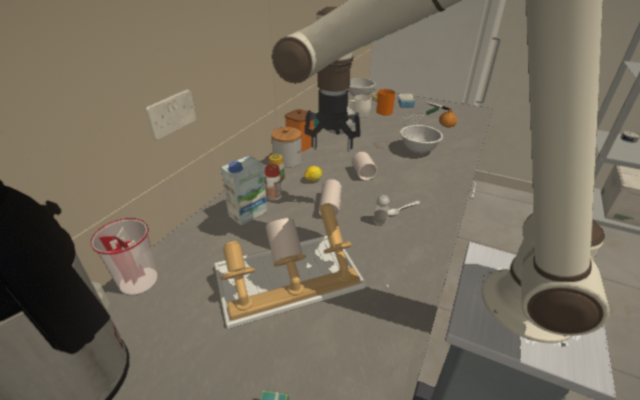

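```bash
python3 -m inch '[[1,0,4,0,0,0,0],[1,0,8,0,0,0,0],[1,0,12,0,0,0,0],[1,0,15,0,0,0,0],[1,0,17,0,0,0,0],[1,0,17,0,0,0,0],[1,0,17,0,0,0,0],[0,0,17,0,0,0,0],[0,0,17,0,0,0,0],[0,0,17,0,0,0,0],[0,0,17,0,0,0,0],[0,0,17,0,0,0,0],[0,0,17,0,0,0,0],[0,0,17,0,0,0,0],[0,0,17,0,0,0,0],[0,0,17,0,0,0,0]]'

```

```text
clock: 4.17
position: [552.1, -132.6, 32.8]
ee_rot: [0.406, 0.58, -0.579, -0.404]
contact_force: [-0.8, -0.8, 7.1]
gripper_width: 56.7
```

```bash
python3 -m inch '[[0,0,-2,0,0,0,0],[0,0,-5,0,0,0,0],[0,0,-9,0,0,0,0],[0,0,-13,0,0,0,0],[0,0,-17,0,0,0,0],[0,0,-20,0,0,0,0],[0,0,-20,0,0,0,0],[0,0,-20,0,0,0,0]]'
python3 - <<'E'
from h import *
a=arm.get_image('side')[20:240,220:460,::-1]
cv2.imwrite('pics/s2.png',cv2.resize(a,None,fx=2.7,fy=2.7,interpolation=cv2.INTER_CUBIC))
s=state();print(s['joints'].round(3),s['position'])
for d in(260,190,65):
  row(SEATL-d*PX,mat(PX,-PZ),f'{d}')
print((SEATL-190*PX))
E
```

```text
clock: 4.83
position: [551.3, -132.1, 233.1]
ee_rot: [0.407, 0.581, -0.578, -0.403]
contact_force: [0.1, 0.0, -1.4]
gripper_width: 57.0
[ 5.00e-02  2.99e-01 -1.70e-01 -1.00e-03 -1.10e+00  3.01e-01] [ 550.14673482 -132.00045362  230.79937561]
260 [8.63, -2.12, -5.28] [-9.26, -25.72, 39.27]
190 [13.41, 2.38, -2.86] [-9.26, -25.72, 39.27]
65 [21.95, 10.41, 1.47] [-9.26, -25.72, 39.27]
[530.8974994    3.78190347 207.12964584]
```

View pics/s2.png

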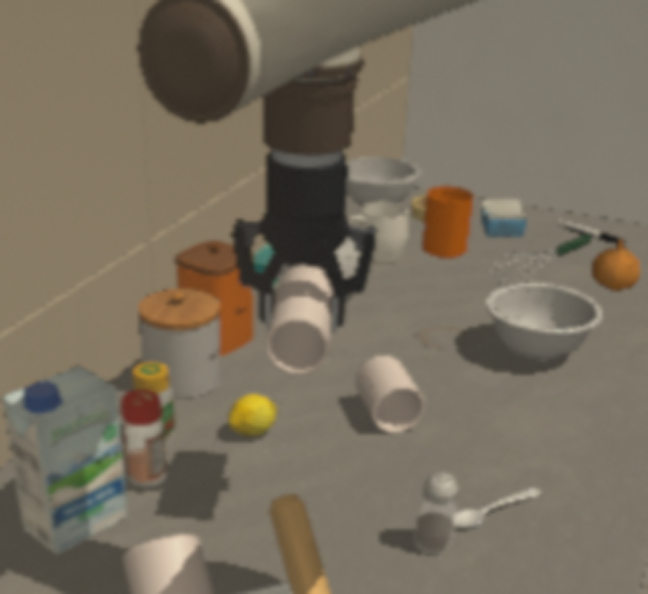

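The lifted cup's mouth faces the side camera (zoom ~(300,340)), so the direction is confirmed. Now I tilt to the peg line, 210 mm up the peg axis.

```bash
python3 -m inch '[[0,3,-1,-1,-2.3,-6.4,9.8],[0,6,-1,-2,-4.6,-12.9,19.6],[0,9,0,-3,-7,-19.3,29.5],[0,12,1.1,-3.55,-9.3,-25.7,39.3],[0,12,1.1,-3.55,-9.3,-25.7,39.3],[0,12,1.1,-3.55,-9.3,-25.7,39.3],[0,12,1.1,-3.55,-9.3,-25.7,39.3],[0,12,1.1,-3.55,-9.3,-25.7,39.3],[0,12,1.1,-3.55,-9.3,-25.7,39.3],[0,12,1.1,-3.55,-9.3,-25.7,39.3],[0,12,1.1,-3.55,-9.3,-25.7,39.3],[0,12,1.1,-3.55,-9.3,-25.7,39.3]]'
cat > look.py <<'E'
import sys
from h import *
k=sys.argv[1]
for n in('top','side'):
    im=arm.get_image(n); pickle.dump(im,open(f'im_{k}_{n}.pkl','wb'))
    cv2.imwrite(f'pics/{k}_{n}.png',im[:,:,::-1])
s=state();print(s['clock'],s['joints'].round(3),s['position'].round(1),s['contact_force'].round(1),s['gripper_width'])
E
cat > pegs.py <<'E'
from h import *
R0=Ro.from_quat(state()['ee_rot']).as_matrix();print('ang err',np.degrees(Ro.from_matrix(R0.T@mat(PX,-PZ)).as_rotvec()).round(2))
p=state()['position']
for nm,S in(('L',SEATL),('S',SEATS)):
    d=p-S;print(nm,'along',(-d@PX).round(1),'y',(d@RY).round(1),'z',(d@PZ).round(1))
    row(p+0,mat(PX,-PZ))
E
python3 look.py a; python3 pegs.py
```

```text
clock: 5.88
position: [543.4, -7.5, 219.4]
ee_rot: [-0.469, -0.529, 0.707, 0.02]
contact_force: [0.6, 0.4, -1.3]
gripper_width: 56.6
5.9833 [ 0.36   0.143 -0.901  1.334 -0.635 -0.708] [543.5  -7.2 219.6] [ 0.1  0.1 -1.7] 56.77954870251437
ang err [-0.01 -0.04 -0.01]
L along 210.8 y -0.6 z -1.2
 [0.0, 0.0, 0.0] [-0.01, -0.04, -0.01]
S along 210.8 y 229.4 z -1.2
 [0.0, 0.0, 0.0] [-0.01, -0.04, -0.01]
```

View pics/a_top.png

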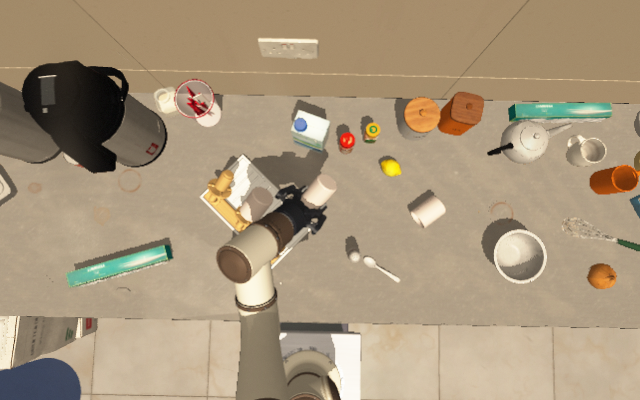

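View pics/a_side.png

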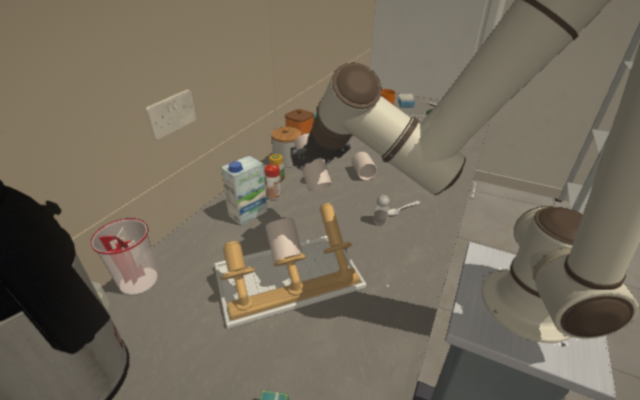

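```bash
cat > tri.py <<'E'
from h import *
def tri(a,b,x0=(500,0,150)):
    r=least_squares(lambda X:np.r_[proj('top',[X])[0]-a,proj('side',[X])[0]-b],x0);return r.x.round(1),round(r.cost,1)
E
python3 - <<'E'
from tri import *
print('wrist lower end',tri((256,297),(445,178)),tri((235,262),(357,85)))
R=pickle.load(open('m0.pkl','rb'))
def crop(n,k,b,f,name):
    im=pickle.load(open(f'im_{k}_{n}.pkl','rb'))[b[1]:b[3],b[0]:b[2],::-1].copy()
    im=cv2.resize(im,None,fx=f,fy=f,interpolation=cv2.INTER_CUBIC)
    V=(prism(130,58)@mat(PX,-PZ).T) ; s=state();R0=Ro.from_quat(s['ee_rot']).as_matrix()
    # cup frame = tool: x->x, z-> -y
    pr=prism(130,58);W=s['position']+3*R0[:,1]+pr[:,[0]]*R0[:,0]+pr[:,[2]]*-R0[:,1]+pr[:,[1]]*-R0[:,2]
    q=(proj(n,W)-[b[0],b[1]]+.5)*f-.5
    h=cv2.convexHull(q.astype(np.float32)).astype(int)
    cv2.polylines(im,[h],1,(0,0,255),1)
    cv2.polylines(im,[q[12:].astype(int)],1,(0,255,0),1)
    for S,L,r in((SEATL,100,16),(SEATS,62,19)):
        c=[S-L*PX+r*(np.cos(t)*RY+np.sin(t)*PZ) for t in np.linspace(0,6.28,24)]
        for C0 in(c,[S+(2.1*r if L==100 else 37/19*r)*(np.cos(t)*RY+np.sin(t)*PZ) for t in np.linspace(0,6.28,24)]):
            q=(proj(n,C0)-[b[0],b[1]]+.5)*f-.5;cv2.polylines(im,[q.astype(int)],1,(255,0,0),1)
    cv2.imwrite(name,im)
crop('top','a',(195,145,355,275),5,'pics/a1.png')
crop('side','a',(210,130,400,310),4,'pics/a2.png')
E
```

```text
wrist lower end (array([256.3, 104.9, 316.5]), np.float64(389.4)) (array([391.7, 134.1, 470.4]), np.float64(1.4))
```

View pics/a1.png

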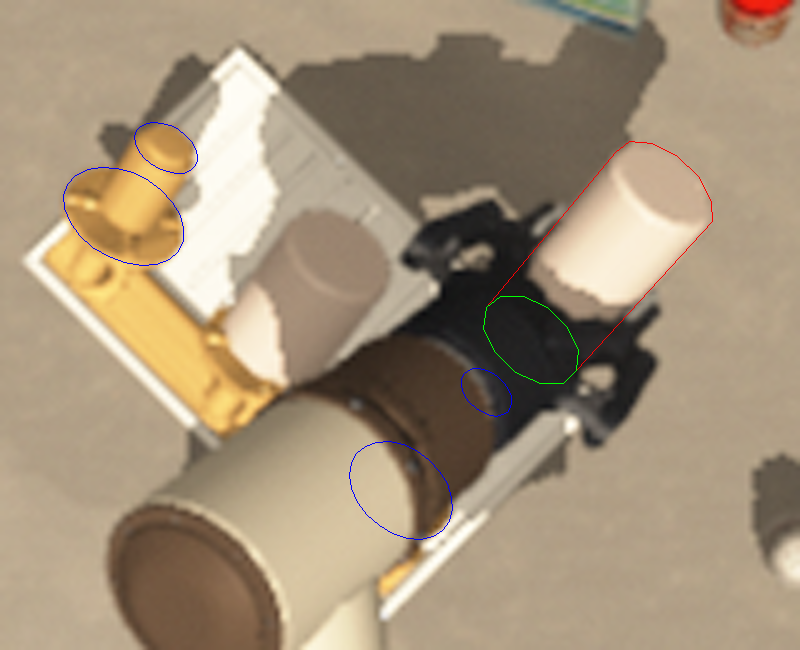

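View pics/a2.png

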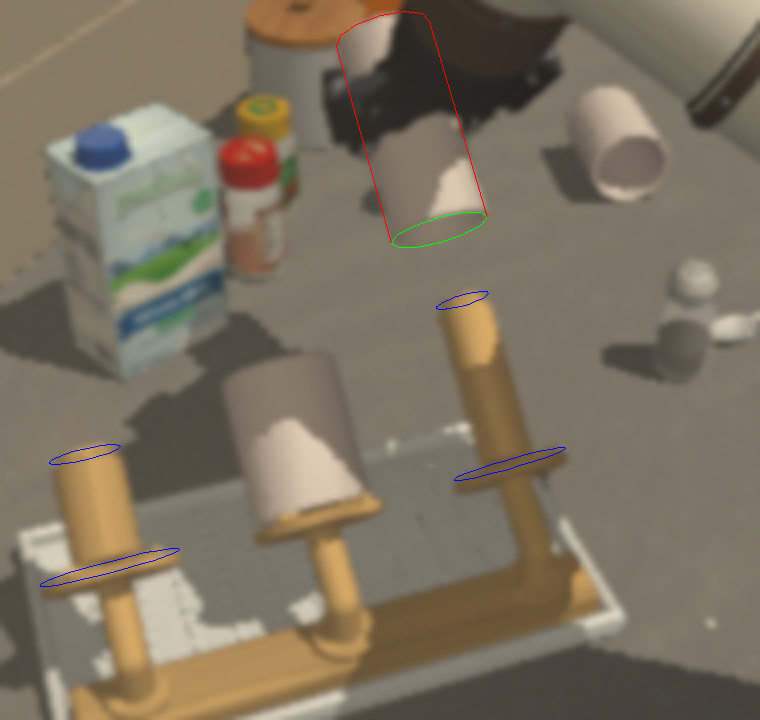

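```bash
python3 - <<'E'
s=open('fit1.py').read()
s=s.replace("(corners[0],sz(380,290)),","").replace("sz(382,200)","np.array([210+(468+.5)/4-.5,130+(303+.5)/4-.5])").replace("sz(95,316)","np.array([210+(88+.5)/4-.5,130+(457+.5)/4-.5])").replace("sz(497,432)","np.array([210+(624+.5)/4-.5,130+(615+.5)/4-.5])")
exec(s)
from h import *
q=best[2];Rr2=zr(q[2]);
for S,sg in((SEATL,1),(SEATS,-1)):
    d=np.r_[q[:2],85]+sg*115*Rr2[:,1]-S;print('shift along',-d@PX,'y',d@RY,'z',d@PZ)
E
python3 - <<'E'
import cv2,pickle
im=pickle.load(open('im_a_side.pkl','rb'))[190:290,300:380,::-1]
cv2.imwrite('pics/a3.png',cv2.resize(im,None,fx=6,fy=6,interpolation=cv2.INTER_CUBIC))
E
```

```text
cams [ 447.87657921  -24.67711135 1218.72106395] [188.46309752 681.94423454 658.35735962]
10.088708889916546 1 [503.11886515 186.61927422   2.38796647] 136.82040048276377
[[0.1, 0.5], [-0.2, 2.1], [-1.7, 0.7], [-0.6, 1.1], [1.1, 0.2], [0.5, 0.1], [0.7, 0.4], [0.3, -0.3], [1.4, 0.7], [-1.0, 2.0], [-0.7, -0.5], [-1.1, -0.7], [-0.6, -0.8], [-0.7, -0.8], [0.1, -1.7]]
shift along 0.136192490033692 y 0.47935039798962864 z -0.11427906815638636
shift along 0.3809688455367414 y 0.47957235730325204 z -0.3196708177799138
```

View pics/a3.png

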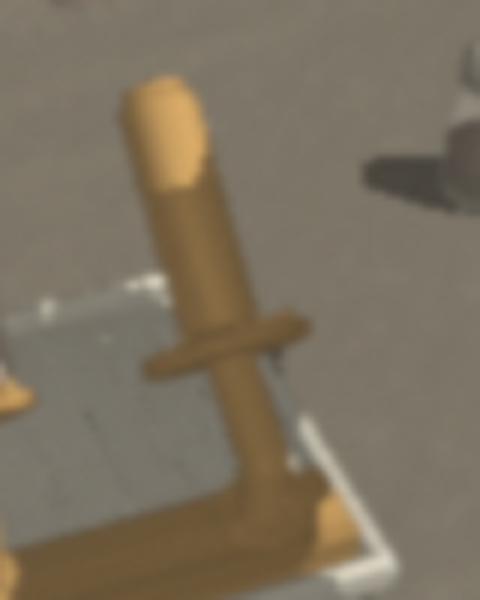

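```bash
python3 -m inch '[[0,0,-0.2,0.2,0,0,0],[0,2,-0.2,0.2,0,0,0],[0,4,-0.2,0.2,0,0,0],[0,5.5,-0.2,0.2,0,0,0],[0,7,-0.2,0.2,0,0,0],[0,7,-0.2,0.2,0,0,0],[0,7,-0.2,0.2,0,0,0]]'; python3 look.py b; python3 pegs.py
python3 - <<'E'
import cv2,pickle
im=pickle.load(open('im_b_side.pkl','rb'))[120:300,270:450,::-1]
cv2.imwrite('pics/b3.png',cv2.resize(im,None,fx=3.3,fy=3.3,interpolation=cv2.INTER_CUBIC))
im=pickle.load(open('im_b_top.pkl','rb'))[150:310,190:360,::-1]
cv2.imwrite('pics/b4.png',cv2.resize(im,None,fx=3.5,fy=3.5,interpolation=cv2.INTER_CUBIC))
E
```

```text
clock: 6.57
position: [501.3, 28.7, 175.9]
ee_rot: [-0.469, -0.529, 0.707, 0.019]
contact_force: [-0.1, 0.4, -1.1]
gripper_width: 56.4
6.6667 [ 0.435  0.162 -1.013  1.45  -0.645 -0.935] [502.   28.6 176.6] [-0.7 -0.3 -1. ] 56.65219766683408
ang err [ 0.01 -0.02 -0.07]
L along 141.2 y 1.6 z 1.1
 [0.0, 0.0, 0.0] [0.01, -0.02, -0.07]
S along 141.2 y 231.6 z 1.1
 [0.0, 0.0, 0.0] [0.01, -0.02, -0.07]
```

View pics/b3.png

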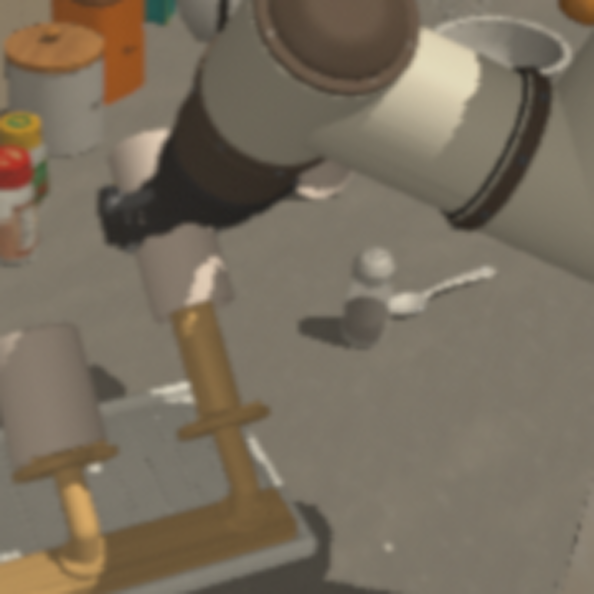

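View pics/b4.png

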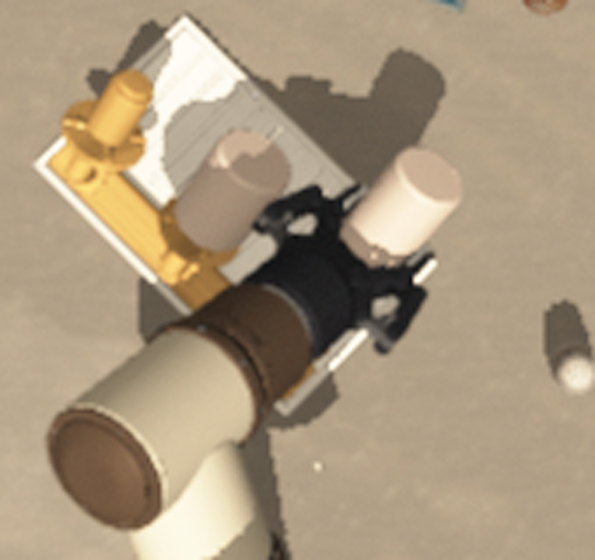

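```bash
cat > kin.py <<'E'
import numpy as np
from scipy.optimize import least_squares
from scipy.spatial.transform import Rotation as Ro
Q=lambda *a:np.array(a,float)
D=[(Q(-.9434,.3855,.0068,-.0004,-1.194,-.2586),Q(225.15,-582.5,249.3),Q(-0.69444675,-0.12943151,0.12976202,0.69581105)),
(Q(.051,.328,-.212,0,-1.032,.301),Q(550.9,-131.6,200.0),Q(-0.404,-0.58,0.58,0.405)),
(Q(.050,.299,-.170,-.001,-1.10,.301),Q(550.15,-132,230.8),Q(.407,.581,-.578,-.403)),
(Q(.36,.143,-.901,1.334,-.635,-.708),Q(543.5,-7.2,219.6),Q(-0.469,-0.529,0.707,0.02)),
(Q(.435,.162,-1.013,1.45,-.645,-.935),Q(502,28.6,176.6),Q(-.469,-.529,.707,.019))]
AX=np.array([[0,0,1],[0,1,0],[0,-1,0],[1,0,0],[0,-1,0],[1,0,0]],float)
def fk(p,q,s4,s6):
    pts=np.array([[0,0,0],[p[0],0,p[1]],[p[2],0,p[3]],[0,p[4],p[5]],[p[6],0,p[7]],[0,p[8],p[9]]])
    R=np.eye(3);t=np.zeros(3)
    for i in range(6):
        s=s4 if i==3 else s6 if i==5 else 1
        A=Ro.from_rotvec(AX[i]*q[i]*s).as_matrix();R,t=R@A,R@(pts[i]-A@pts[i])+t
    return R@np.array(p[10:13])+t, R@Ro.from_rotvec(p[13:16]).as_matrix()
def res(p,s4,s6):
    o=[]
    for q,x,r in D:
        P_,R_=fk(p,q,s4,s6);o+=list((P_-x));o+=list(Ro.from_matrix(R_.T@Ro.from_quat(r).as_matrix()).as_rotvec()*300)
    return np.r_[o,(p[:13]-p0[:13])*.003]
p0=np.array([0,300,0,800,-160,800,500,800,-160,800,700,-160,800,0,0,0],float)
best=None
for s4 in(1,-1):
  for s6 in(1,-1):
    for k in range(30):
      rs=np.random.RandomState(k);x0=p0.copy();x0[13:]=Ro.random(random_state=k).as_rotvec()
      r=least_squares(res,x0,args=(s4,s6),x_scale=np.r_[np.ones(13)*100,1,1,1])
      if best is None or r.cost<best[0]: best=(r.cost,s4,s6,r.x)
if __name__=='__main__':
    print(best[:3],best[3].round(1)); print(res(best[3],*best[1:3])[:30].reshape(-1,6).round(1))
E
python3 kin.py
```

```text
(np.float64(1.8027717578177707), -1, -1) [ 3.300e+00  1.590e+02 -1.600e+00  7.259e+02 -3.000e-01  7.264e+02
  4.170e+02  7.263e+02 -1.598e+02  7.292e+02  6.994e+02 -1.597e+02
  7.296e+02 -2.200e+00 -2.200e+00 -0.000e+00]
[[ 0.  -0.  -0.   0.2  0.1  0. ]
 [-0.  -0.  -0.   0.1 -0.1 -0.2]
 [ 0.   0.   0.  -1.2  0.   0.8]
 [ 0.   0.1  0.   0.5  0.1 -0.4]
 [-0.  -0.1 -0.   0.4 -0.1 -0.2]]
```

```bash
cat > ik.py <<'E'
from kin import *
from h import PX,PZ,RY,SEATL,SEATS,mat,axv,TALL,SHORT
_,s4,s6,pp=best
LO=Q(-3.14,-1.21,-1.07,-3.16,-2.99,-3.1);HI=Q(3.14,2.06,1.41,2.05,-.16,3.1)
def ik(P_,R_,q0):
    f=lambda q:(lambda a:np.r_[a[0]-P_,Ro.from_matrix(a[1].T@R_).as_rotvec()*300])(fk(pp,q,s4,s6))
    r=least_squares(f,q0);return r.x,r.cost
def tool(th): # th deg roll about PX
    return Ro.from_rotvec(PX*np.radians(th)).as_matrix()@mat(PX,-PZ)
E
python3 - <<'E'
from ik import *
q0=Q(.435,.162,-1.013,1.45,-.645,-.935)
for th in range(-60,61,10):
    q=q0;o=[]
    for t in np.linspace(0,th,7): q,c=ik(SEATL-141*PX,tool(t),q)
    for d in(141,115,90,65): q,c=ik(SEATL-d*PX,tool(th),q);o.append((q.round(2).tolist(),round(c,1),bool(((q>LO+.02)&(q<HI-.02)).all())))
    print(th,'app',tool(th)[:,1].round(2));[print('   ',x) for x in(o[0],o[-1])]
E
```

```text
-60 app [ 0.83  0.41 -0.38]
    ([-0.46, 0.25, -0.65, 4.44, -0.86, -3.08], np.float64(0.0), False)
    ([-0.51, 0.42, -0.84, 4.25, -1.02, -2.68], np.float64(0.0), False)
-50 app [ 0.83  0.28 -0.49]
    ([-0.32, 0.15, -0.63, 4.45, -0.57, -3.21], np.float64(0.0), False)
    ([-0.42, 0.29, -0.85, 4.14, -0.77, -2.73], np.float64(0.0), False)
-40 app [ 0.8   0.13 -0.59]
    ([-0.08, 0.08, -0.58, 4.6, -0.2, -3.54], np.float64(0.0), False)
    ([-0.31, 0.19, -0.85, 4.0, -0.52, -2.71], np.float64(0.0), False)
-30 app [ 0.75 -0.02 -0.66]
    ([-0.06, 0.09, -0.6, 4.31, -0.02, -3.25], np.float64(146.7), False)
    ([-0.26, 0.16, -0.9, 3.67, -0.36, -2.45], np.float64(0.0), False)
-20 app [ 0.67 -0.16 -0.72]
    ([-0.26, 0.08, -0.78, 3.4, -0.06, -2.2], np.float64(0.0), False)
    ([-0.17, 0.16, -1.06, 3.02, -0.42, -1.9], np.float64(0.0), False)
-10 app [ 0.58 -0.31 -0.75]
    ([0.09, 0.11, -1.06, 2.11, -0.43, -1.24], np.float64(0.0), False)
    ([0.18, 0.18, -1.15, 2.24, -0.54, -1.48], np.float64(0.0), False)
0 app [ 0.47 -0.44 -0.77]
    ([0.44, 0.17, -1.01, 1.45, -0.64, -0.93], np.float64(0.0),
[... 357 characters left out ...]
5, 0.84, -0.96, -0.82], np.float64(0.0), True)
30 app [ 0.06 -0.75 -0.66]
    ([0.68, 0.42, -0.65, 0.73, -1.18, -0.58], np.float64(0.0), True)
    ([0.8, 0.47, -0.71, 0.67, -1.13, -0.71], np.float64(0.0), True)
40 app [-0.08 -0.81 -0.59]
    ([0.68, 0.51, -0.53, 0.64, -1.35, -0.54], np.float64(0.0), True)
    ([0.79, 0.56, -0.59, 0.56, -1.29, -0.65], np.float64(0.0), True)
50 app [-0.22 -0.84 -0.49]
    ([0.66, 0.6, -0.42, 0.56, -1.51, -0.51], np.float64(0.0), True)
    ([0.77, 0.65, -0.48, 0.47, -1.45, -0.6], np.float64(0.0), True)
60 app [-0.36 -0.85 -0.38]
    ([0.63, 0.69, -0.33, 0.5, -1.67, -0.49], np.float64(0.0), True)
    ([0.74, 0.73, -0.37, 0.4, -1.6, -0.58], np.float64(0.0), True)
```

```bash
python3 - <<'E'
from ik import *
ok=lambda q:bool(((q>LO+.03)&(q<HI-.03)).all())
q0=Q(.435,.162,-1.013,1.45,-.645,-.935)
for th in(15,20):
    q=q0
    for t in np.linspace(0,th,7): q,c=ik(SEATL-141*PX,tool(t),q)
    for d in(115,90,65): q,c=ik(SEATL-d*PX,tool(th),q)
    for b in(0,40,80,120): q,c=ik(SEATL-65*PX-b*tool(th)[:,1],tool(th),q);print('L back',th,b,q.round(2),round(c,2),ok(q))
qs=Q(-.3,.328,-.212,0,-1.032,.0)
Rg=mat(axv(SHORT[2]),[0,0,-1])
for z in(230,33):
    qs,c=ik(np.r_[SHORT[:2],z],Rg,qs);print('S grasp',z,qs.round(2),round(c,2),ok(qs))
for th in(-20,0,20):
    q=qs.copy();q,c=ik(np.r_[SHORT[:2],230],Rg,q)
    for f in np.linspace(0,1,15):
        R=Ro.from_matrix(Rg)*Ro.from_rotvec(f*(Ro.from_matrix(Rg).inv()*Ro.from_matrix(tool(th))).as_rotvec())
        q,c=ik((1-f)*np.r_[SHORT[:2],230]+f*(SEATS-150*PX),R.as_matrix(),q)
        if not ok(q) or c>.1: print('bad',f,q.round(2),c)
    for d in(150,100,42): q,c=ik(SEATS-d*PX,tool(th),q);print('S',th,d,q.round(2),round(c,2),ok(q))
    for b in(50,110): q,c=ik(SEATS-42*PX-b*tool(th)[:,1],tool(th),q);print('   back',b,q.round(2),round(c,2),ok(q))
E
```

```text
L back 15 0 [ 0.77  0.34 -0.92  0.96 -0.88 -0.88] 0.0 True
L back 15 40 [ 0.86  0.3  -0.86  0.83 -0.97 -0.81] 0.0 True
L back 15 80 [ 0.94  0.26 -0.79  0.73 -1.07 -0.76] 0.0 True
L back 15 120 [ 1.01  0.23 -0.72  0.66 -1.17 -0.72] 0.0 True
L back 20 0 [ 0.79  0.38 -0.85  0.84 -0.96 -0.82] 0.0 True
L back 20 40 [ 0.87  0.35 -0.78  0.74 -1.06 -0.76] 0.0 True
L back 20 80 [ 0.93  0.32 -0.71  0.66 -1.15 -0.71] 0.0 True
L back 20 120 [ 0.99  0.3  -0.64  0.6  -1.24 -0.68] 0.0 True
S grasp 230 [-0.34  0.42  0.01  0.   -1.16  1.02] 0.0 True
S grasp 33 [-0.34  0.62 -0.21  0.   -0.74  1.02] 0.0 True
bad 1.0 [ 0.33  0.37 -0.71  2.02 -0.43 -1.31] 1.2436782873784731e-26
S -20 150 [ 0.33  0.37 -0.71  2.02 -0.43 -1.31] 0.0 False
S -20 100 [ 0.38  0.4  -0.76  2.1  -0.48 -1.44] 0.0 False
S -20 42 [ 0.44  0.45 -0.81  2.15 -0.55 -1.57] 0.0 False
   back 50 [ 0.54  0.36 -0.85  1.97 -0.56 -1.47] 0.0 True
   back 110 [ 0.7   0.25 -0.88  1.7  -0.6  -1.31] 0.0 True
S 0 150 [ 0.66  0.48 -0.49  1.07 -0.81 -0.69] 0.0 True
S 0 100 [ 0.71  0.5  -0.55  1.1  -0.8  -0.8 ] 0.0 True
S 0 42 [ 0.78  0.54 -0.6   1.14 -0.79 -0.94] 0.0 True
   back 50 [ 0.86  0.49 -0.56  1.   -0.87 -0.85] 0.0 True
   back 110 [ 0.96  0.43 -0.5   0.88 -0.98 -0.77] 0.0 True
S 20 150 [ 0.72  0.64 -0.17  0.73 -1.24 -0.46] 0.0 True
S 20 100 [ 0.78  0.66 -0.22  0.72 -1.21 -0.54] 0.0 True
S 20 42 [ 0.85  0.69 -0.26  0.7  -1.18 -0.62] 0.0 True
   back 50 [ 0.9   0.67 -0.19  0.64 -1.28 -0.58] 0.0 True
   back 110 [ 0.95  0.66 -0.08  0.6  -1.4  -0.54] 0.0 True
```

```bash
python3 -m inch '[[0,0,0,0,5,0,0],[0,0,0,0,10,0,0],[0,0,0,0,15,0,0],[0,1.5,0,0,15,0,0],[0,3,0,0,15,0,0],[0,4.5,0,0,15,0,0],[0,5.5,0,0,15,0,0],[0,6.3,0,0,15,0,0],[0,6.3,0,0,15,0,0],[0,6.3,0,0,15,0,0]]'; python3 look.py c; python3 pegs.py
python3 - <<'E'
import cv2,pickle
im=pickle.load(open('im_c_side.pkl','rb'))[120:300,250:430,::-1]
cv2.imwrite('pics/c3.png',cv2.resize(im,None,fx=3.3,fy=3.3,interpolation=cv2.INTER_CUBIC))
E
```

```text
clock: 7.5
position: [466.3, 61.6, 135.6]
ee_rot: [-0.462, -0.432, 0.77, 0.08]
contact_force: [0.2, 0.4, -2.3]
gripper_width: 56.4
7.6 [ 0.74   0.324 -0.907  0.964 -0.892 -0.854] [466.5  61.4 135.8] [-0.6 -0.9 -0.9] 56.86455982610283
ang err [-15.01  -0.03  -0.04]
L along 77.9 y 1.9 z 0.9
 [0.0, 0.0, 0.0] [-15.01, -0.03, -0.04]
S along 77.9 y 231.9 z 0.9
 [0.0, 0.0, 0.0] [-15.01, -0.03, -0.04]
```

View pics/c3.png

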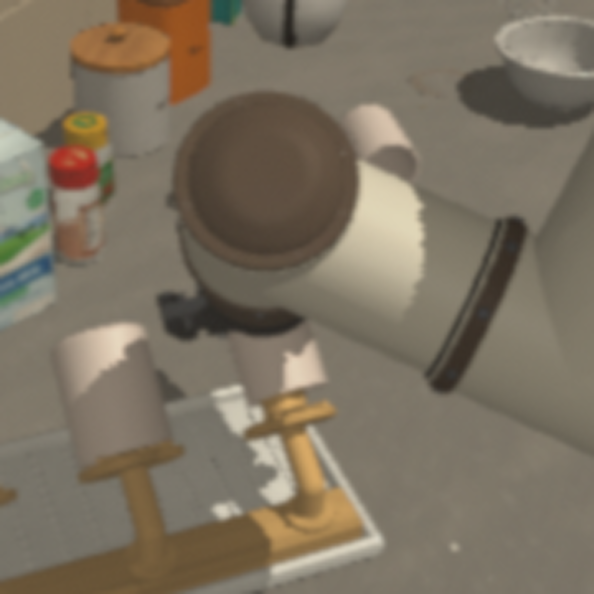

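```bash
python3 -m inch '[[0,0.4,0,0,0,0,0],[0,0.8,0,0,0,0,0],[0,1.1,0,0,0,0,0],[0,1.1,0,0,0,0,0]]'; python3 pegs.py | head -2;python3 -m inch '[[0,0.1,0,0,0,0,0],[0,0.2,0,0,0,0,0],[0,0.2,0,0,0,0,0]]'
```

```text
clock: 7.93
position: [459.8, 67.3, 128.2]
ee_rot: [-0.462, -0.432, 0.77, 0.08]
contact_force: [0.4, -1.0, 0.3]
gripper_width: 56.9
ang err [-15.05   0.07  -0.07]
L along 66.3 y 2.2 z 0.8
clock: 8.18
position: [459.4, 67.5, 128.3]
ee_rot: [-0.464, -0.43, 0.77, 0.079]
contact_force: [4.8, -4.8, 2.7]
gripper_width: 56.7
```

```bash
python3 -m inch '[[0,0.05,0.2,-0.05,0,0,0],[0,0.05,0.4,-0.1,0,0,0],[0,0.05,0.5,-0.13,0,0,0],[0,0.05,0.5,-0.13,0,0,0]]'; python3 pegs.py | head -2
```

```text
clock: 8.52
position: [462.0, 65.7, 124.5]
ee_rot: [-0.464, -0.431, 0.77, 0.079]
contact_force: [3.3, -3.0, 6.0]
gripper_width: 56.6
ang err [-15.08  -0.08  -0.28]
L along 65.9 y 1.9 z -3.8
```

```bash
python3 -m inch '[[0,0,0.2,-0.05,0,0,0],[0,0,0.2,-0.05,0,0,0],[0.9,0,0.2,-0.05,0,0,0],[0.9,0,0.2,-0.05,0,0,0],[0.9,0,0.2,-0.05,0,0,0],[0.9,0,0.2,-0.05,0,0,0],[0.9,0,0.2,-0.05,0,0,0],[0.9,0,0.2,-0.05,0,0,0],[0.9,0,0.2,-0.05,0,0,0]]'
python3 -m inch '[[0.9,0,-2,0,0,0,0],[0.9,0,-5,0,0,0,0],[0.9,0,-8,0,0,0,0],[0.9,0,-12,0,0,0,0],[0.9,0,-12,0,0,0,0],[0.9,0,-12,0,0,0,0]]'
python3 look.py d
python3 - <<'E'
from h import *
row([SHORT[0],SHORT[1],220],mat(axv(SHORT[2]),[0,0,-1]),'to short')
im=pickle.load(open('im_d_side.pkl','rb'))[120:330,200:420,::-1]
cv2.imwrite('pics/d3.png',cv2.resize(im,None,fx=2.8,fy=2.8,interpolation=cv2.INTER_CUBIC))
E
```

```text
clock: 9.27
position: [461.8, 65.4, 121.0]
ee_rot: [-0.462, -0.432, 0.77, 0.08]
contact_force: [0.8, 0.7, -0.9]
gripper_width: 76.6
clock: 9.77
position: [428.9, 141.1, 210.9]
ee_rot: [-0.463, -0.434, 0.769, 0.079]
contact_force: [-0.0, -1.3, -0.9]
gripper_width: 76.9
9.8667 [ 0.993  0.238 -0.74   0.67  -1.149 -0.727] [428.1 138.2 209.2] [-0.1  0.1  0.2] 77.08247174305939
to short [-31.98, 32.25, 21.65] [-11.67, 2.54, -40.72]
```

View pics/d3.png

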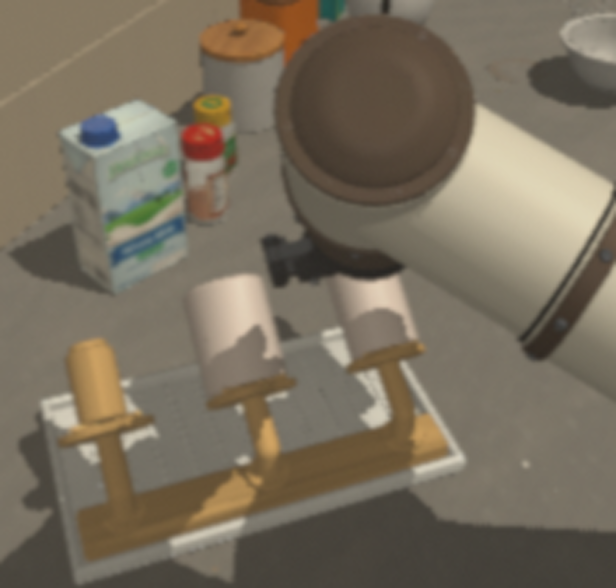

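View pics/d_top.png

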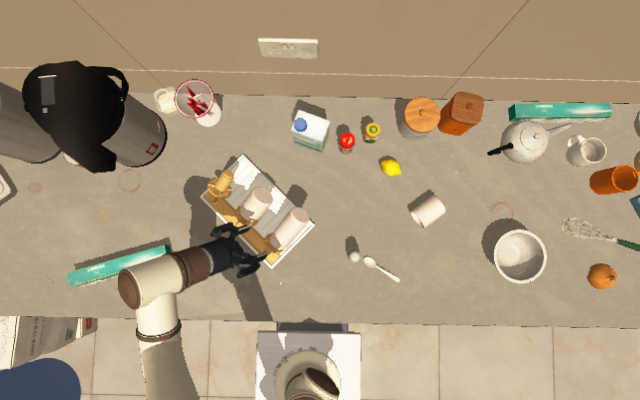

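```bash
python3 - <<'E'
from h import *
from ik import ik,LO,HI,Ro
s=state();p=s['position'];R0=Ro.from_quat(s['ee_rot']);q=s['joints']
row(p+[0,0,120],R0.as_matrix(),'up')
Rg=mat(axv(SHORT[2]),[0,0,-1])
row(np.r_[SHORT[:2],300],Rg,'over');row(np.r_[SHORT[:2],230],Rg,'over2')
q,c=ik(p+[0,0,120],R0.as_matrix(),q);print(q.round(2),c)
rv=(R0.inv()*Ro.from_matrix(Rg)).as_rotvec()
for f in np.linspace(0,1,9):
    q,c=ik(p*(1-f)+[0,0,120*(1-f)]+f*np.r_[SHORT[:2],300],(R0*Ro.from_rotvec(f*rv)).as_matrix(),q)
    print(q.round(2),round(c,2))
E
```

```text
up [-7.72, -8.87, 2.41] [0.0, 0.0, 0.0]
over [-37.13, 26.34, 23.26] [-11.67, 2.54, -40.72]
over2 [-32.62, 31.51, 21.85] [-11.67, 2.54, -40.72]
[ 1.01  0.11 -0.55  0.6  -1.42 -0.54] 7.365901873082029e-26
[ 1.01  0.11 -0.55  0.6  -1.42 -0.54] 0.0
[ 0.86  0.04 -0.59  0.6  -1.31 -0.42] 0.0
[ 0.69  0.   -0.59  0.57 -1.2  -0.25] 0.0
[ 0.5  -0.   -0.56  0.52 -1.11 -0.05] 0.0
[ 0.3   0.02 -0.49  0.43 -1.06  0.18] 0.0
[ 0.12  0.08 -0.38  0.31 -1.05  0.43] 0.0
[-0.06  0.16 -0.23  0.19 -1.1   0.67] 0.0
[-0.21  0.26 -0.07  0.08 -1.19  0.86] 0.0
[-0.34  0.38  0.12  0.   -1.31  1.02] 0.0
```

```bash
python3 -m inch '[[0.9,-2.6,-3,0.8,0,0,0],[0.9,-5.2,-6,1.6,0,0,0],[0.9,-7.7,-8.9,2.4,0,0,0],[1,-37.1,26.3,23.3,-11.7,2.5,-40.7],[1,-37.1,26.3,23.3,-11.7,2.5,-40.7],[1,-37.1,26.3,23.3,-11.7,2.5,-40.7],[1,-37.1,26.3,23.3,-11.7,2.5,-40.7],[1,-37.1,26.3,23.3,-11.7,2.5,-40.7],[1,-37.1,26.3,23.3,-11.7,2.5,-40.7],[1,-37.1,26.3,23.3,-11.7,2.5,-40.7],[1,-37.1,26.3,23.3,-11.7,2.5,-40.7],[1,-37.1,26.3,23.3,-11.7,2.5,-40.7],[1,-37.1,26.3,23.3,-11.7,2.5,-40.7],[1,-37.1,26.3,23.3,-11.7,2.5,-40.7],[1,-37.1,26.3,23.3,-11.7,2.5,-40.7],[1,-37.1,26.3,23.3,-11.7,2.5,-40.7],[1,-37.1,26.3,23.3,-11.7,2.5,-40.7],[1,-37.1,26.3,23.3,-11.7,2.5,-40.7],[1,-37.1,26.3,23.3,-11.7,2.5,-40.7],[1,-37.1,26.3,23.3,-11.7,2.5,-40.7]]'
python3 look.py e
python3 - <<'E'
from h import *
row([SHORT[0],SHORT[1],30],mat(axv(SHORT[2]),[0,0,-1]),'to short')
E
```

```text
clock: 11.53
position: [526.3, -353.6, 299.9]
ee_rot: [0.305, 0.638, -0.637, -0.305]
contact_force: [0.4, -0.5, 0.1]
gripper_width: 85.3
11.6333 [-0.337  0.373  0.116 -0.002 -1.313  1.017] [ 526.8 -353.2  300.8] [-0.2 -0.5  0. ] 85.79244023667594
to short [-0.14, 27.08, 0.15] [0.11, 0.13, -0.01]
```

View pics/e_side.png

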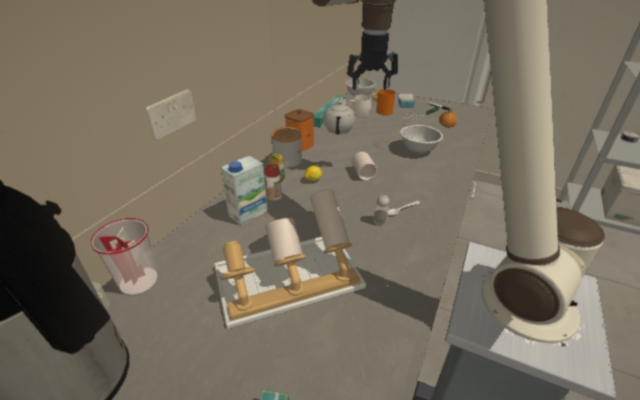

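View pics/e_top.png

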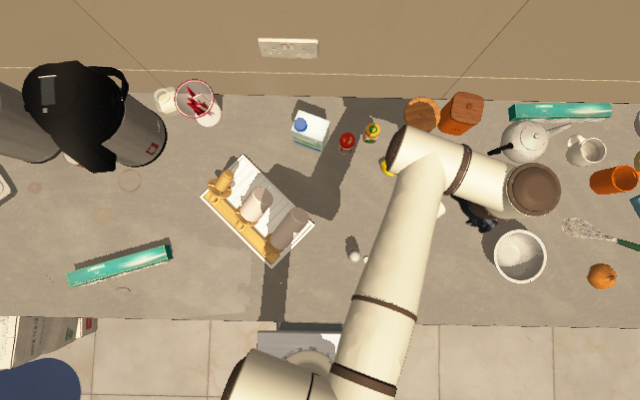

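```bash
python3 -m inch '[[1,-0.1,4,0.15,0,0,0],[1,-0.1,8,0.15,0,0,0],[1,-0.1,12,0.15,0,0,0],[1,-0.1,16,0.15,0,0,0],[1,-0.1,20,0.15,0,0,0],[1,-0.1,23,0.15,0,0,0],[1,-0.1,25.5,0.15,0,0,0],[1,-0.1,26.9,0.15,0,0,0],[1,-0.1,26.9,0.15,0,0,0],[1,-0.1,26.9,0.15,0,0,0]]'
python3 -m inch '[[0,0,0,0,0,0,0],[0,0,0,0,0,0,0],[0,0,0,0,0,0,0],[0,0,0,0,0,0,0],[0,0,0,0,0,0,0],[0,0,0,0,0,0,0],[0,0,0,0,0,0,0],[0,0,0,0,0,0,0]]'
```

```text
clock: 12.47
position: [527.0, -355.0, 31.5]
ee_rot: [0.305, 0.638, -0.638, -0.305]
contact_force: [0.2, 0.1, 0.7]
gripper_width: 85.3
clock: 13.13
position: [528.4, -356.1, 34.0]
ee_rot: [0.307, 0.639, -0.637, -0.303]
contact_force: [-0.2, 1.8, 7.1]
gripper_width: 64.3
```

```bash
python3 -m inch '[[0,0,-2,0,0,0,0],[0,0,-6,0,0,0,0],[0,0,-10,0,0,0,0],[0,0,-14,0,0,0,0],[0,0,-18,0,0,0,0],[0,0,-22,0,0,0,0],[0,0,-26,0,0,0,0],[0,0,-26,0,0,0,0],[0,0,-26,0,0,0,0]]'
python3 look.py f
python3 - <<'E'
from h import *
from ik import *
s=state();p=s['position'];R0=Ro.from_quat(s['ee_rot']);q=s['joints']
T=SEATS-130*PX;U=T+[0,0,110];Rt=tool(0)
row(U,Rt,'U');row(T,Rt,'T')
rv=(R0.inv()*Ro.from_matrix(Rt)).as_rotvec()
def pts(q): # J5 centre and its offset end, by zeroing: point fixed to link4 / link5
    o=[]
    for hp,k in(((pp[6],0,pp[7]),4),((pp[6],-160,pp[7]),4)):
        R=np.eye(3);t=np.zeros(3);P6=np.array([[0,0,0],[pp[0],0,pp[1]],[pp[2],0,pp[3]],[0,pp[4],pp[5]]])
        for i in range(4):
            A=Ro.from_rotvec(AX[i]*q[i]*(s4 if i==3 else 1)).as_matrix();R,t=R@A,R@(P6[i]-A@P6[i])+t
        o.append((R@np.array(hp)+t).round())
    return o
for f in np.linspace(0,1,9):
    x=p*(1-f)+f*U;q,c=ik(x,(R0*Ro.from_rotvec(f*rv)).as_matrix(),q);print(x.round(),q.round(2),round(c,2),pts(q))
for x in(T,SEATS-42*PX): q,c=ik(x,Rt,q);print(x.round(),q.round(2),round(c,2),pts(q))
im=pickle.load(open('im_f_side.pkl','rb'))[0:200,280:480,::-1]
cv2.imwrite('pics/f3.png',cv2.resize(im,None,fx=3,fy=3,interpolation=cv2.INTER_CUBIC))
E
```

```text
clock: 13.88
position: [527.0, -356.1, 295.0]
ee_rot: [0.308, 0.639, -0.637, -0.302]
contact_force: [0.0, 0.2, -2.6]
gripper_width: 63.6
13.9833 [-0.341  0.379  0.1   -0.003 -1.293  1.02 ] [ 525.6 -355.2  290.1] [ 0.6 -0.  -2.2] 63.9049001595625
U [35.4, 1.33, -45.06] [-2.71, -7.77, 40.07]
T [35.38, 12.33, -45.04] [-2.71, -7.77, 40.07]
[ 526. -355.  290.] [-0.34  0.38  0.1  -0.   -1.29  1.02] 0.0 [array([ 576., -205.,  573.]), array([ 523., -356.,  573.])]
[ 542. -285.  289.] [-0.2   0.3  -0.04  0.05 -1.16  0.87] 0.0 [array([ 551., -111.,  562.]), array([ 522., -268.,  570.])]
[ 558. -216.  287.] [-0.04  0.24 -0.16  0.14 -1.04  0.69] 0.0 [array([519., -23., 545.]), array([ 521., -181.,  565.])]
[ 574. -146.  286.] [ 0.12  0.21 -0.27  0.25 -0.95  0.48] 0.0 [array([484.,  56., 523.]), array([520., -95., 558.])]
[590. -76. 284.] [ 0.27  0.2  -0.35  0.39 -0.88  0.24] 0.0 [array([449., 124., 497.]), array([519., -10., 550.])]
[606.  -6. 283.] [ 0.41  0.21 -0.41  0.54 -0.86  0.01] 0.0 [array([421., 182., 472.]), array([519.,  75., 539.])]
[622.  64. 281.] [ 0.53  0.25 -0.43  0.68 -0.87 -0.19] 0.0 [array([402., 234., 448.]), array([519., 159., 526.])]
[638. 133. 280.] [ 0.63  0.31 -0.41  0.8  -0.91 -0.36] 0.0 [array([393., 288., 426.]), array([520., 242., 512.])]
[654. 203. 279.] [ 0.72  0.39 -0.35  0.88 -0.98 -0.48] 0.0 [array([391., 345., 404.]), array([521., 324., 496.])]
[654. 203. 169.] [ 0.68  0.49 -0.51  1.08 -0.81 -0.73] 0.0 [array([382., 308., 310.]), array([522., 324., 386.])]
[605. 249. 112.] [ 0.78  0.54 -0.6   1.14 -0.79 -0.94] 0.0 [array([332., 326., 269.]), array([473., 371., 330.])]
```

View pics/f3.png

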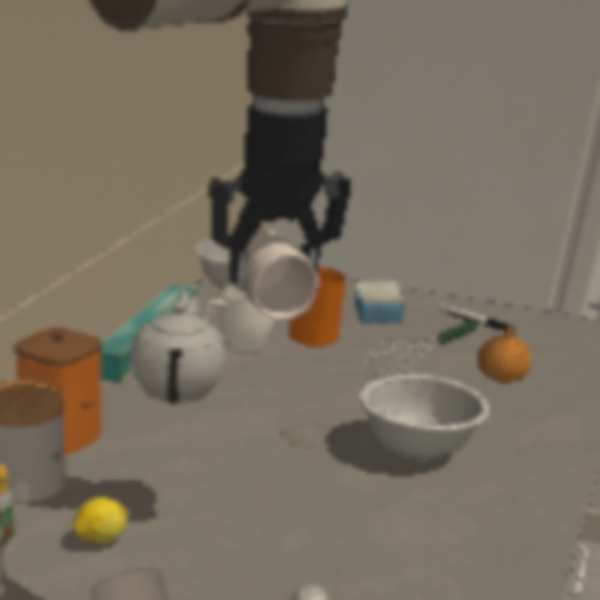

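```bash
python3 -m inch '[[0,35.4,1.3,-45.1,-2.7,-7.8,40.1],[0,35.4,1.3,-45.1,-2.7,-7.8,40.1],[0,35.4,1.3,-45.1,-2.7,-7.8,40.1],[0,35.4,1.3,-45.1,-2.7,-7.8,40.1],[0,35.4,1.3,-45.1,-2.7,-7.8,40.1],[0,35.4,1.3,-45.1,-2.7,-7.8,40.1],[0,35.4,1.3,-45.1,-2.7,-7.8,40.1],[0,35.4,1.3,-45.1,-2.7,-7.8,40.1],[0,35.4,1.3,-45.1,-2.7,-7.8,40.1],[0,35.4,1.3,-45.1,-2.7,-7.8,40.1],[0,35.4,1.3,-45.1,-2.7,-7.8,40.1],[0,35.4,1.3,-45.1,-2.7,-7.8,40.1],[0,35.4,1.3,-45.1,-2.7,-7.8,40.1],[0,35.4,1.3,-45.1,-2.7,-7.8,40.1],[0,35.4,1.3,-45.1,-2.7,-7.8,40.1],[0,35.4,1.3,-45.1,-2.7,-7.8,40.1],[0,35.4,1.3,-45.1,-2.7,-7.8,40.1],[0,35.4,1.3,-45.1,-2.7,-7.8,40.1]]'
python3 pegs.py
python3 - <<'E'
from h import *
row(SEATS-130*PX+1*RY,mat(PX,-PZ),'T')
E
```

```text
clock: 15.48
position: [655.1, 205.0, 275.3]
ee_rot: [-0.467, -0.528, 0.709, 0.017]
contact_force: [0.3, -0.3, -1.9]
gripper_width: 63.8
ang err [-0.13  0.4  -0.09]
L along 197.9 y -231.8 z 82.3
 [0.0, 0.0, 0.0] [-0.13, 0.4, -0.09]
S along 197.9 y -1.8 z 82.3
 [0.0, 0.0, 0.0] [-0.13, 0.4, -0.09]
T [6.81, 8.22, 0.21] [-0.13, 0.4, -0.09]
```

```bash
python3 -m inch '[[0,2,2.4,0.2,0,0.3,0],[0,4,4.8,0.2,0,0.4,0],[0,5.5,6.6,0.25,0,0.4,0],[0,6.8,8.1,0.25,0,0.4,0],[0,6.8,8.1,0.25,0,0.4,0],[0,6.8,8.1,0.25,0,0.4,0],[0,6.8,8.1,0.25,0,0.4,0]]'
python3 look.py g; python3 pegs.py|tail -2
python3 - <<'E'
from h import *
def crop(n,k,b,f,name,ahead=1.5):
    im=pickle.load(open(f'im_{k}_{n}.pkl','rb'))[b[1]:b[3],b[0]:b[2],::-1].copy()
    im=cv2.resize(im,None,fx=f,fy=f,interpolation=cv2.INTER_CUBIC)
    s=state();R0=Ro.from_quat(s['ee_rot']).as_matrix()
    pr=prism(85,65);W=s['position']+ahead*R0[:,1]+pr[:,[0]]*R0[:,0]+pr[:,[2]]*-R0[:,1]+pr[:,[1]]*-R0[:,2]
    q=(proj(n,W)-[b[0],b[1]]+.5)*f-.5
    cv2.polylines(im,[cv2.convexHull(q.astype(np.float32)).astype(int)],1,(0,0,255),1)
    cv2.polylines(im,[q[12:].astype(int)],1,(0,255,0),1)
    for S,L,r,r2 in((SEATS,62,19,37),):
        for C0 in([S-L*PX+r*(np.cos(t)*RY+np.sin(t)*PZ) for t in np.linspace(0,6.28,24)],[S+r2*(np.cos(t)*RY+np.sin(t)*PZ) for t in np.linspace(0,6.28,24)]):
            q=(proj(n,C0)-[b[0],b[1]]+.5)*f-.5;cv2.polylines(im,[q.astype(int)],1,(255,0,0),1)
    cv2.imwrite(name,im)
crop('top','g',(180,120,320,260),4,'pics/g1.png')
crop('side','g',(190,160,350,320),4,'pics/g2.png')
E
```

```text
clock: 16.07
position: [654.3, 200.1, 174.3]
ee_rot: [-0.472, -0.528, 0.705, 0.02]
contact_force: [0.0, 1.3, -1.2]
gripper_width: 64.0
16.1667 [ 0.678  0.478 -0.508  1.077 -0.812 -0.729] [654.6 200.9 175.2] [-1.1 -0.  -0.8] 63.89404152019694
S along 135.5 y 1.6 z 4.1
 [0.0, 0.0, 0.0] [0.12, -0.45, -0.2]
```

View pics/g1.png

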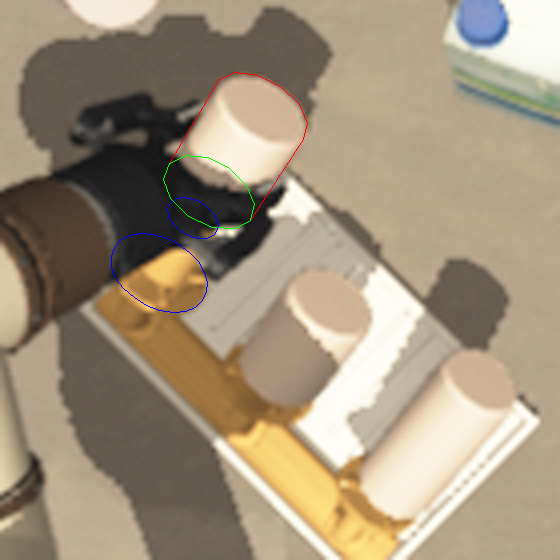

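View pics/g2.png

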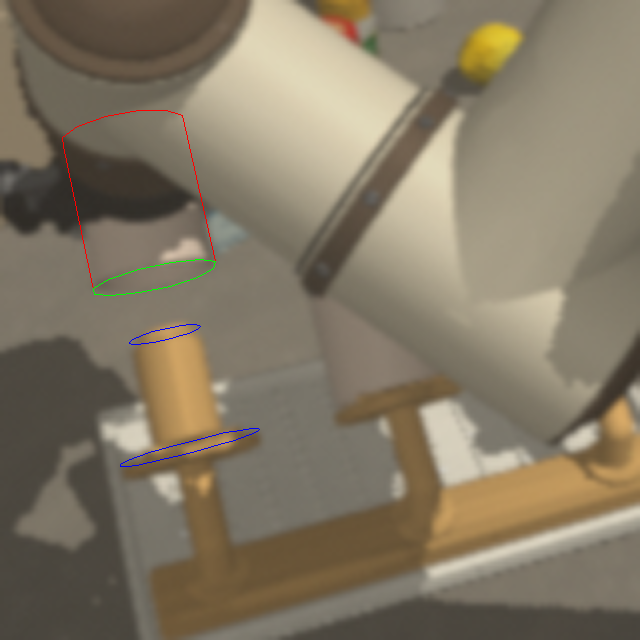

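```bash
python3 -m inch '[[0,0,0.4,0.05,0,-0.4,-0.2],[0,1.5,0.4,0.05,0,-0.4,-0.2],[0,3,0.4,0.05,0,-0.4,-0.2],[0,4.5,0.4,0.05,0,-0.4,-0.2],[0,6,0.4,0.05,0,-0.4,-0.2],[0,7.2,0.4,0.05,0,-0.4,-0.2],[0,8.2,0.4,0.05,0,-0.4,-0.2],[0,8.2,0.4,0.05,0,-0.4,-0.2],[0,8.2,0.4,0.05,0,-0.4,-0.2]]'
python3 look.py i; python3 pegs.py
python3 - <<'E'
from h import *
im=pickle.load(open('im_i_side.pkl','rb'))[160:320,190:350,::-1]
cv2.imwrite('pics/i3.png',cv2.resize(im,None,fx=3.5,fy=3.5,interpolation=cv2.INTER_CUBIC))
E
```

```text
clock: 16.92
position: [610.2, 242.0, 117.8]
ee_rot: [-0.468, -0.529, 0.707, 0.019]
contact_force: [0.7, -0.2, -1.3]
gripper_width: 63.7
17.0167 [ 0.761  0.528 -0.593  1.134 -0.787 -0.912] [610.6 241.6 118.2] [-0.6  0.5 -1.3] 63.554724968814575
ang err [ 0.04 -0.01  0.01]
L along 52.9 y -228.2 z -1.1
 [0.0, 0.0, 0.0] [0.04, -0.01, 0.01]
S along 52.9 y 1.8 z -1.1
 [0.0, 0.0, 0.0] [0.04, -0.01, 0.01]
```

View pics/i3.png

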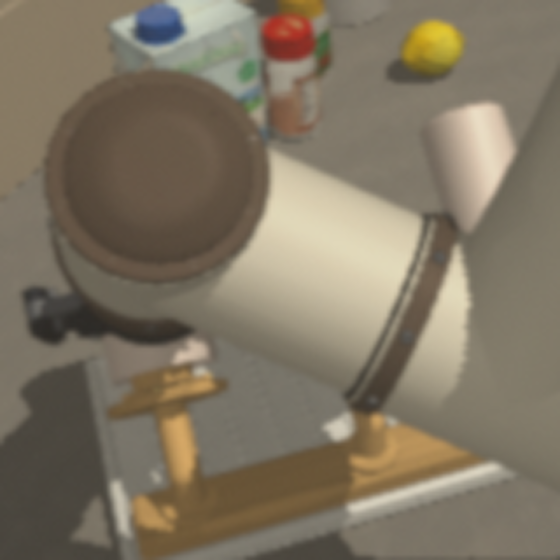

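```bash
python3 -m inch '[[0,0.4,0,0,0,0,0],[0,0.7,0,0,0,0,0],[0,0.9,0,0,0,0,0],[0,0.9,0,0,0,0,0]]'; python3 -m inch '[[0,0.1,0,0,0,0,0],[0,0.2,0,0,0,0,0],[0,0.2,0,0,0,0,0]]';python3 pegs.py|sed -n 4p
```

```text
clock: 17.35
position: [605.6, 245.9, 112.5]
ee_rot: [-0.469, -0.529, 0.707, 0.019]
contact_force: [2.3, -2.0, 1.3]
gripper_width: 64.0
clock: 17.6
position: [605.4, 246.0, 112.5]
ee_rot: [-0.471, -0.528, 0.707, 0.018]
contact_force: [7.1, -5.1, 3.1]
gripper_width: 63.7
S along 44.1 y 2.2 z -1.1
```

```bash
python3 -m inch '[[0,0,0.2,0,0,0,0],[0,0,0.4,0,0,0,0],[0,0,0.6,0,0,0,0],[0,0,0.6,0,0,0,0],[0,0,0.6,0,0,0,0]]';python3 pegs.py|sed -n 4p
python3 -m inch '[[0.9,0,0,0,0,0,0],[0.9,0,0,0,0,0,0],[0.9,0,0,0,0,0,0],[0.9,0,0,0,0,0,0],[0.9,0,0,0,0,0,0],[0.9,0,0,0,0,0,0]]'
python3 - <<'E'
from h import *
from ik import *
s=state();p=s['position'];R=Ro.from_quat(s['ee_rot']).as_matrix();q=s['joints']
for b in(60,140):
    q,c=ik(p-b*R[:,1],R,q);print(q.round(2),c)
q,c=ik(p-b*R[:,1]+[0,0,150],R,q);print(q.round(2),c)
E
```

```text
clock: 18.02
position: [608.4, 244.1, 108.4]
ee_rot: [-0.471, -0.528, 0.706, 0.018]
contact_force: [4.4, -3.1, 5.2]
gripper_width: 63.7
S along 44.0 y 1.6 z -6.5
clock: 18.52
position: [606.6, 245.0, 105.5]
ee_rot: [-0.468, -0.529, 0.707, 0.019]
contact_force: [-0.4, -0.7, -0.2]
gripper_width: 77.1
[ 0.87  0.48 -0.56  1.   -0.87 -0.85] 5.801910400788964e-26
[ 0.99  0.41 -0.48  0.84 -1.02 -0.75] 3.489204901018184e-25
[ 1.02  0.3  -0.24  0.72 -1.29 -0.49] 8.613775410908069e-26
```

```bash
python3 -m inch '[[0.9,0,-1,0,0,0,0],[0.9,0,-3,0,0,0,0],[0.9,0,-6,0,0,0,0],[0.9,0,-10,0,0,0,0],[0.9,0,-14,0,0,0,0],[0.9,0,-14,0,0,0,0],[0.9,-9.6,-25.5,0,0,0,0],[0.9,-9.6,-25.5,0,0,0,0],[0.9,-9.6,-25.5,0,0,0,0],[0.9,-9.6,-25.5,0,0,0,0],[0.9,-9.6,-25.5,0,0,0,0],[0.9,-9.6,-25.5,0,0,0,0]]'
python3 look.py j
python3 - <<'E'
from h import *
def ov(n,b,f,name):
    im=pickle.load(open(f'im_j_{n}.pkl','rb'))[b[1]:b[3],b[0]:b[2],::-1].copy()
    im=cv2.resize(im,None,fx=f,fy=f,interpolation=cv2.INTER_CUBIC)
    for S,L,F,dz in((SEATL,130,58,9.5),(SEATS,85,65,10)):
        pr=prism(L,F);W=S-dz*PZ-L/2*PX+pr[:,[0]]*PX+pr[:,[1]]*RY+pr[:,[2]]*PZ
        q=(proj(n,W)-[b[0],b[1]]+.5)*f-.5
        cv2.polylines(im,[cv2.convexHull(q.astype(np.float32)).astype(int)],1,(0,0,255),1)
    cv2.imwrite(name,im)
ov('top',(190,140,330,280),5,'pics/j1.png');ov('side',(200,170,370,330),4,'pics/j2.png')
E
```

```text
clock: 19.52
position: [540.9, 306.8, 364.3]
ee_rot: [-0.469, -0.531, 0.706, 0.019]
contact_force: [-1.1, -0.0, -0.5]
gripper_width: 76.6
19.6167 [ 1.012  0.296 -0.241  0.717 -1.282 -0.493] [540.5 306.1 361.4] [-0.3  0.9 -0.2] 76.71509558412066
```

View pics/j1.png

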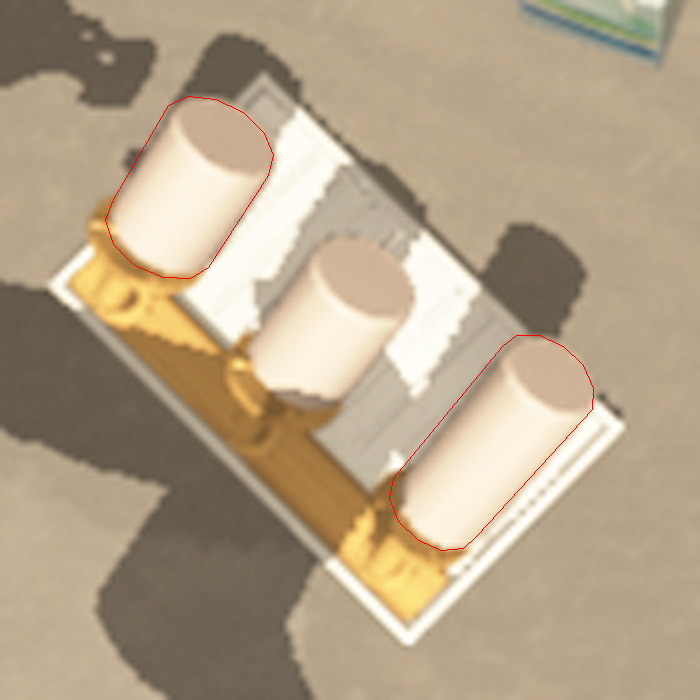

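View pics/j2.png

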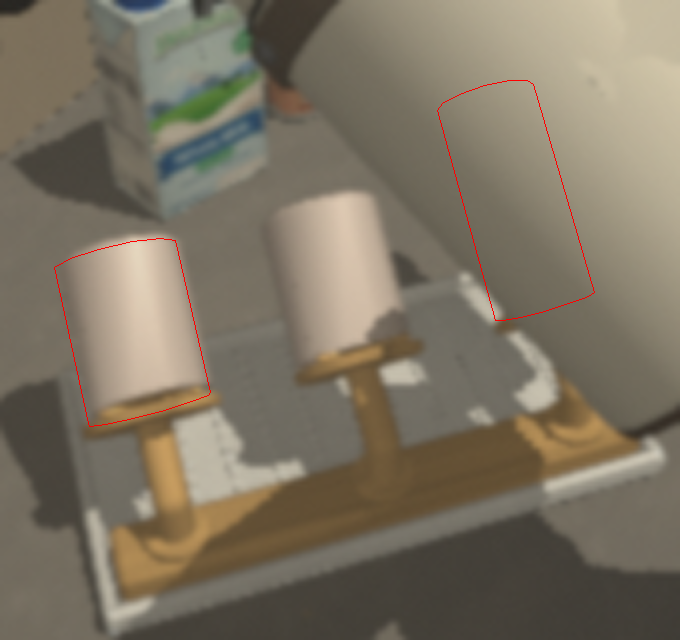

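View pics/j_side.png

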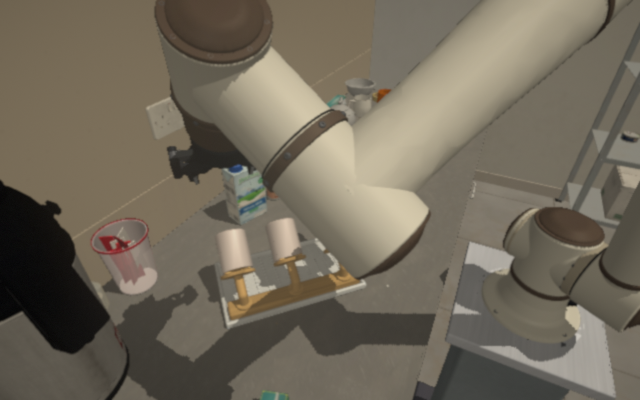

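```bash
python3 - <<'E'
from h import *
im=pickle.load(open('im_j_side.pkl','rb'))[220:290,205:315,::-1]
cv2.imwrite('pics/j3.png',cv2.resize(im,None,fx=7,fy=7,interpolation=cv2.INTER_CUBIC))
E
```

```text
(no output)
```

View pics/j3.png

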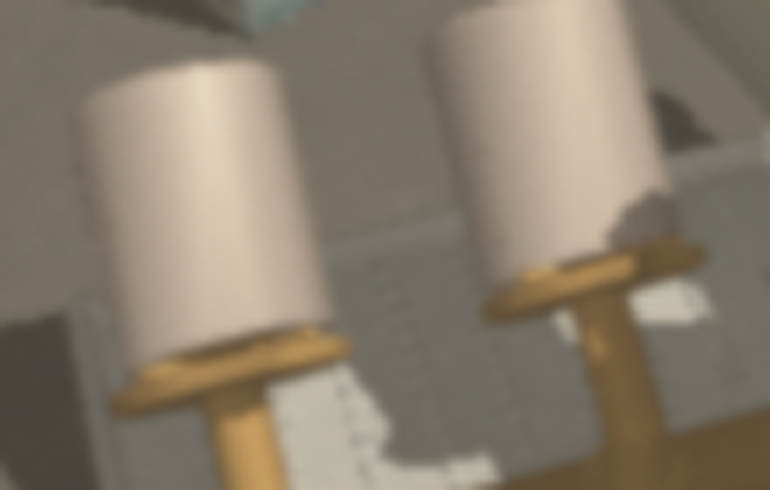

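```bash
python3 - <<'E'
from h import *
from ik import *
s=state();p=s['position'];R0=Ro.from_quat(s['ee_rot']).as_matrix();q=s['joints']
V=np.array([620,-120,330]);row(V,R0,'V');row(p,R0)
for f in np.linspace(0,1,6):
    q,c=ik(p*(1-f)+f*V,R0,q);print(q.round(2),round(c,2))
E
```

```text
V [-24.68, 24.89, 25.69] [0.0, 0.0, 0.0]
 [0.0, 0.0, 0.0] [0.0, 0.0, 0.0]
[ 1.02  0.3  -0.24  0.72 -1.29 -0.49] 0.0
[ 0.89  0.22 -0.37  0.77 -1.18 -0.45] 0.0
[ 0.75  0.16 -0.47  0.83 -1.06 -0.39] 0.0
[ 0.57  0.13 -0.54  0.89 -0.93 -0.32] 0.0
[ 0.38  0.12 -0.58  0.96 -0.79 -0.23] 0.0
[ 0.18  0.13 -0.59  1.01 -0.66 -0.13] 0.0
```

```bash
python3 -m inch '[[0.5,-24.7,24.9,25.7,0,0,0],[0.5,-24.7,24.9,25.7,0,0,0],[0.5,-24.7,24.9,25.7,0,0,0],[0,-24.7,24.9,25.7,0,0,0],[0,-24.7,24.9,25.7,0,0,0],[0,-24.7,24.9,25.7,0,0,0],[0,-24.7,24.9,25.7,0,0,0],[0,-24.7,24.9,25.7,0,0,0],[0,-24.7,24.9,25.7,0,0,0],[0,-24.7,24.9,25.7,0,0,0],[0,-24.7,24.9,25.7,0,0,0],[0,-24.7,24.9,25.7,0,0,0],[0,-24.7,24.9,25.7,0,0,0]]'
python3 look.py k
python3 - <<'E'
from h import *
im=pickle.load(open('im_k_side.pkl','rb'))[180:330,205:370,::-1]
cv2.imwrite('pics/k3.png',cv2.resize(im,None,fx=4,fy=4,interpolation=cv2.INTER_CUBIC))
im=pickle.load(open('im_k_top.pkl','rb'))[150:280,195:325,::-1]
cv2.imwrite('pics/k4.png',cv2.resize(im,None,fx=4.5,fy=4.5,interpolation=cv2.INTER_CUBIC))
E
```

```text
clock: 20.7
position: [619.8, -121.3, 328.6]
ee_rot: [-0.468, -0.528, 0.708, 0.021]
contact_force: [0.1, 0.3, -0.3]
gripper_width: -0.1
20.8 [ 0.181  0.136 -0.585  1.009 -0.655 -0.129] [ 620.5 -119.3  329.7] [-0.   0.1 -0.7] -0.24446581384574598
```

View pics/k3.png

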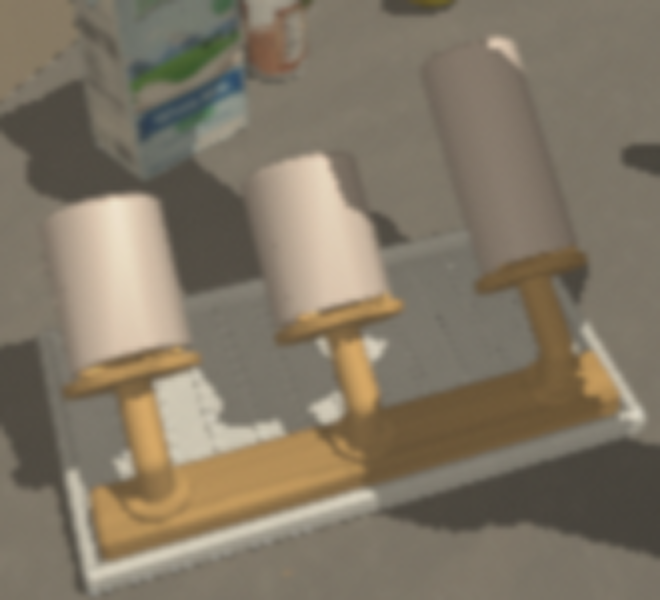

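View pics/k4.png

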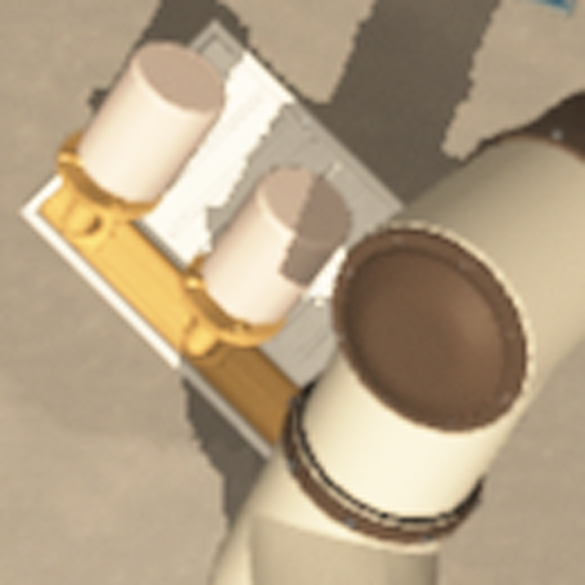

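```bash
python3 - <<'E'
from h import *
from fit2 import sil
SEATM=np.r_[RACK[:2],85]
def W(S,L,F,dz,x):
    pr=prism(L,F);S=S+x[0]*-PX+x[1]*RY+x[2]*PZ
    return S-dz*PZ-L/2*PX+pr[:,[0]]*PX+pr[:,[1]]*RY+pr[:,[2]]*PZ
for n in('side','top'):
    arm.get_image(n)
    C=[]
    for l in('short_cup','draining_cup','tall_cup'):
        for d in arm.masks_of(l,n): C.append((l,d['conf'],d['extent'],d['mask'].astype(np.float32)))
    for nm,S,L,F,dz in(('short',SEATS,85,65,10),('mid',SEATM,85,65,10),('tall',SEATL,130,58,9.5)):
        g=sil(n,W(S,L,F,dz,[0,0,0]))
        m=max(C,key=lambda c:np.minimum(c[3],g).sum()/np.maximum(c[3],g).sum())
        f=lambda x:np.abs(sil(n,W(S,L,F,dz,[x[0],x[1],0]))-m[3]).sum()/m[3].sum()
        r=minimize(f,[0,0],method='Nelder-Mead',options=dict(initial_simplex=[[0,0],[8,0],[0,8]]))
        print(n,nm,m[0],round(m[1],2),m[2],'along(up),y',r.x.round(1),round(r.fun,3))
E
```

```text
tall_cup ['top'] [ 551.0281242  -132.50547618] [ 550.68751551 -132.34244886    1.92381598] 110.22653599796814 0.052108075469732285
short_cup ['top'] [ 526.27469136 -356.79495468] [ 526.10455279 -355.02253819    2.25791847] 129.3691988082178 0.07007575780153275
short_cup ['top', 'side'] [ 526.27469136 -356.79495468] [ 527.45132814 -354.95552253    2.24069527] 128.38238203681635 0.1556854546070099
milk_pack [753.86794102   9.15990051]
salt_shaker [ 389.6103278  -127.50257645]
lemon [ 662.77142654 -241.91686651]
spice_a [ 762.82111344 -175.53155206]
teaspoon [ 352.09028311 -208.82690618]
side short short_cup 0.94 [217.7, 227.2, 37.6, 48.2] along(up),y [3.6 1.2] 0.091
side mid draining_cup 0.71 [267.2, 218.3, 36.6, 41.1] along(up),y [ 2.3 -2. ] 0.109
side tall tall_cup 0.59 [312.7, 188.8, 35.5, 57.3] along(up),y [4.8 1.5] 0.06
top short short_cup 0.72 [211.9, 163.7, 34.7, 30.5] along(up),y [1.3 1.6] 0.067
top mid draining_cup 0.7 [237.1, 187.1, 34.5, 34.5] along(up),y [ 1.4 -0.6] 0.072
top tall short_cup 0.72 [211.9, 163.7, 34.7, 30.5] along(up),y [-642.2  553.1] 1.0
```

```bash
python3 - <<'E'
from h import *
R=pickle.load(open('m0.pkl','rb'))
for n in('top','side'):
    arm.get_image(n)
    for l in("milk_pack","salt_shaker","lemon","spice_a","teaspoon","draining_cup"):
        r=arm.masks_of(l,n);c=lambda d:np.argwhere(d['mask']).mean(0).round(1).tolist()
        print(n,l,[c(d) for d in R[n,l][:2]],[c(d) for d in r[:2]])
im=pickle.load(open('im_k_top.pkl','rb'));cv2.imwrite('pics/k5.png',np.hstack([R['top','im'][100:290,270:470,::-1],im[100:290,270:470,::-1]]).repeat(2,0).repeat(2,1))
E
```

```text
top milk_pack [[131.8, 309.9]] [[131.8, 309.6]]
top salt_shaker [[255.6, 352.9]] [[255.2, 352.7]]
top lemon [[167.8, 390.2]] [[168.1, 389.7]]
top spice_a [[133.8, 370.3], [144.0, 345.3]] [[141.9, 346.2], [133.2, 370.2]]
top teaspoon [[267.5, 377.6]] [[267.9, 378.0]]
top draining_cup [[204.2, 255.3]] [[204.2, 255.6]]
side milk_pack [[173.5, 312.9]] [[188.8, 244.0], [283.5, 286.3]]
side salt_shaker [[210.1, 381.2]] [[210.0, 381.1]]
side lemon [[173.6, 312.2]] [[189.2, 244.0], [173.4, 313.8]]
side spice_a [[181.1, 272.6]] [[181.2, 272.6], [164.7, 277.7]]
side teaspoon [] [[209.5, 397.9]]
side draining_cup [[238.4, 282.6]] [[181.5, 272.5], [238.9, 282.6]]
```

View pics/k5.png

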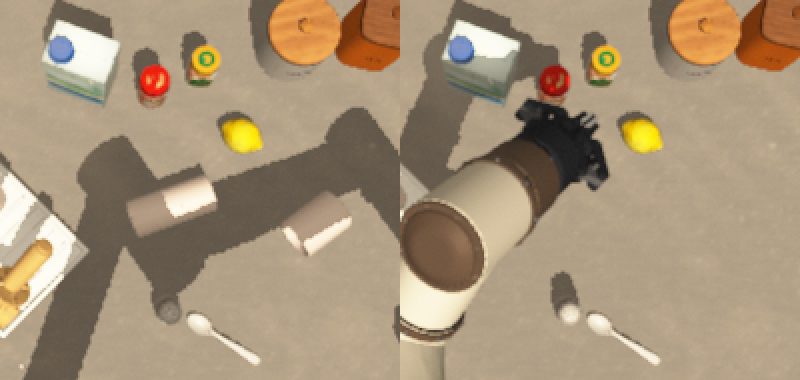

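Before (left) and after (right), milk, jars, lemon, salt and spoon are where they started, and the arm is clear at z≈330.

```bash
python3 -c "
from bench import arm
print(arm.job_done())"
```

```text
the job is handed in; nothing more can be done
None
```

Both cups are hung and the job is handed in at about 22 s of the 64 s allowed: the tall cup is on the long peg and the short cup on the short peg.

**Seating:** I pushed each cup along its peg until it met the seat and released it with about 7 N still pressing it home. Contact came 1 to 1.5 mm before the computed seat position, which is within calibration error. The final mask fits did not fully agree:
- **Short cup:** relative to the draining cup, it fits within about 1.5 mm of home in both views.
- **Tall cup:** it fits about 2.5 mm high in the side view, but looks flush on its seat there. The arm hid it in the last top view. An earlier top view, after its release, showed it on its peg.

**Other things:** the milk pack, salt shaker, lemon, spice jars, teaspoon and draining cup stayed within about 1 pixel of their start positions wherever they were reliably detected in both pictures. The exceptions:
- **Red jar:** in the last top view the arm partly hid it, and its mask there shifted about 2 pixels. The side view shows it unmoved.
- **Side-view detections:** a few labels came back on the wrong object, so I checked those things against the pictures.

The arm was clear of everything at hand-in, and the force readings I took stayed under about 10 N.

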